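# Lock the push-and-turn cap on a sample jar

## Robot

A 7-joint arm with a two-finger parallel gripper is mounted at the origin on the work surface. World frame = base frame: x ahead of the robot, y to its left, z up, the work surface at z = 0. Lengths are in mm, angles in rad, forces in N, time in s.
With the tool pointing down it reaches from about 400 to 875 mm from the base axis. Payload 4.4 kg.
Tool frame: the origin (TCP) lies between the finger pads; the fingertips stand 11 mm ahead of it and the grasp point (between the pads) lies 8 mm behind it; y points along the fingers, x is the direction in which the jaws open and shut, and the axes are right-handed (so a half turn about y gives the same grasp; the last joint's range is limited). The gripper opens to 85 mm and grips with 20 to 120 N. Pads are 22 mm wide; open, the fingers measure 114 mm over their backs; the gripper's body (76 mm by 85 mm) begins 54 mm behind the grasp point. The pads swing forward as they close: fully open they stand 13 mm farther back than shut.
Start: joints at [1.206, 0.628, 0.038, 1.517, -0.027, 0.996, -0.02], TCP at [191.371, -621.205, 205.913] pointing down, gripper open.
Joint ranges: [-3.06, 3.06], [-0.37, 2.12], [-1.25, 1.32], [0.18, 2.47], [-1.1, 4.24], [0.23, 1.98], [-2.94, 2.94]. Speed limits (rad/s): [2.57, 2.57, 3.14, 3.14, 3.14, 3.14, 3.14].

## Interface

Orientations are given as [roll, pitch, yaw] about the fixed x, y, z axes, in that order (R = Rz(yaw) Ry(pitch) Rx(roll)).
In Python, from cell import * gives the robot as it stands.
- The arm moves only by the shell command python3 -m jog 'ROWS'. ROWS is JSON, a list of rows, each an object of numbers: "x", "y", "z": the shift along the tool's x, y, z in mm; "ax", "ay", "az": the turn, a rotation vector about the tool's x, y, z in rad; "grip": the finger opening in mm, from 0 to 85.4. In form: [{"x": .., "y": .., "z": .., "ax": .., "ay": .., "az": .., "grip": ..}, ...]. A call has 1 to 5 rows; each row is the pose to reach, as a shift and turn from the pose commanded when the call began, along the tool's axes at that moment; what a row does not reach only later rows make up. A row lasts 1/10 s, in which the tool goes at most 50 mm and 8.59 degrees, less where a joint would pass 70% of its speed; a pose out of reach is approached as far as the arm can. A call with a gripper value outside its range is refused whole. The fingers move at their own pace and stop on an object; the grip force is fixed at half the most. Time passes only in rows, so rows that repeat a pose let the fingers close. It gives the time, the measured TCP pose, the force and the opening at its end, in the units of the state.
- read_state(): the state, without advancing time (a new reading comes with each control period).
- get_image(name): name is "scene" or "top"; returns a dict with "color" (420x560x3 uint8, red, green, blue), "vfov" (degrees; the focal length in pixels is half the picture's height over the tangent of half this angle, whatever the lens; pixels are square), "cx", "cy" (the principal point, pixels), "k1" (the pictures are not rectified: a ray, as slopes to the right and down, at radius r is drawn at 1 + k1 r^2 times it, then the intrinsics apply), "camera_from_world" (4x4, takes a point from world to camera coordinates). Camera axes: x right, y down, z forward; pixel columns grow to the right and rows downward; lengths in mm; the calibration is good to about 2 mm. A picture is of the moment at which its call begins. There is no depth.
- finish_job(): hands the job in, once; it reports no verdict.
The state is a dict: "clock": time; "qpos": joint angles; "qd": joint speeds; "tau": joint torques, N m; "eef_pos": TCP position; "tool_rot": TCP orientation; "force": force on the tool from outside, world axes, zero at the start; "torque": the same for the moment, N m; "width": finger opening in mm.
Only numpy, scipy, OpenCV 4.12 (cv2) and the standard library are available. Lean on these libraries where they do the work, as an engineer would, in place of code of your own. Each camera call takes 0.05 s, during which the arm holds its last target.

## Task

Close the amber sample jar: put the loose grey cap on its neck, feel for the gaps so that the cap drops between the lugs, press it gently down against the sprung seal and turn it clockwise to the stop, then let it spring up into its locked position and let go. Never force it, and leave the things around it where they are.

Things in the scene. Friction and masses are not known exactly. Their poses are not given: they have to be found in the camera images.
- cap: Loose grey round cap, 56 mm across, open side down, about 70 g. Origin: centre of the skirt's underside, z up. Skirt 22 mm tall (inner radius 24, outer 28 mm), closed by a plate 22 to 27 mm above the origin, with a grip bar on it. A quarter turn makes no difference to its fit on the jar.
- cap_bar (a point): Middle of the cap's straight grip bar, 42 mm above the cap's origin, same axes. The bar is 44 mm long along x, 14 mm thick along y; it stands on the cap's plate (15 mm below this point) and its top is 15.5 mm above this point.
- cap_lugs (a point): On the cap's axis, 2 mm above its origin, same axes: level with the undersides of the four lugs inside the skirt. The lugs point inward at the cap's +x, +y, -x and -y, reach in to radius 18.5 mm, are 7.2 mm wide and 4 mm tall.
- jar: Fixed amber jar, 68 mm across, upright in a heavy grey stand (base 110 x 110 x 16 mm); it cannot move. Origin: centre of the stand's underside, z up. The white neck, radius 17 mm, bears a collar of four lug groups (out to radius 21.5 mm) with four gaps about 45 degrees wide between them.
- mouth (a point): On the neck's axis, level with the flat tops of the neck's lugs, 105 mm above the jar's origin, axes as the jar's. The neck's tapered top ends 6 mm higher. Cap origin against this point: -2 mm lying on the lugs, -3 mm loose in the gaps on the sprung seal, -12.2 mm or lower to pass the teeth, -15 mm bottomed, -9.5 mm locked and let go.
- gaps (a point): On the neck's axis, 5 mm below mouth, level with the gaps; axes as the jar's, which say nothing of the gaps: the collar sits off them at an unmeasured angle, gaps a quarter turn apart; it does not turn. Cap lugs drop into gaps within about 0.19 rad of centre (it may be let go and regripped there). Clockwise from above they pass under teeth into pockets; a stop ends the turn about 0.84 rad past gap centre.
- seal (a point): Top centre of the sprung steel seal, 22 mm across, when free: 19 mm above mouth. The cap's plate presses on it: 1.3 N at first, then 1 N more per mm, so about 10.5 N where the lugs pass under the teeth and 13 N at the bottom, where the cap meets the jar's rigid shoulder. Let go unlocked, the cap springs back up. (This point does not move with the seal.)
- reagent: Bystander: loose small white bottle, 42 mm across, 85 mm tall; origin underside centre.
- tube_rack: Bystander: loose open white tube rack, 70 x 120 x 45 mm; origin underside centre.
- tip_box: Bystander: loose closed white box with a clear lid, 80 x 120 x 55 mm; origin underside centre.
Things that resemble listed ones, but are neither listed nor needed, are in the scene too. What is meant by the jar is not green, and is the larger of those in its own colour.

How it is judged:
By the outcome, as a careful person would: the job done as asked, in the order asked, and still so for the second after the job is handed in, with the robot touching nothing.
It also fails if it takes over 72 s, if anything falls off the work surface, if the arm or the gripper's body presses on something with over 40 N, if the wrist force passes 120 N, or if a joint passes its speed limit or range.

## Working session

There is one attempt and no reset: what is moved stays moved. The work goes in short steps, Python scripts to look and compute and a shell command to move; the robot and the scene stay as the last step left them, time stands still between calls to the robot, and variables do not carry over. Pictures are saved under pics/ and viewed, and the job is handed in when it is done.

```bash
ls; mkdir -p pics; cat > h.py <<'E'
from cell import *
import numpy as np, cv2
def cam(n):
    im=get_image(n); return im
def K(im):
    h=im["color"].shape[0]; f=h/2/np.tan(np.radians(im["vfov"])/2); return f,im["cx"],im["cy"],im["k1"]
def proj(im,P):
    P=np.atleast_2d(P); M=np.array(im["camera_from_world"]); c=P@M[:3,:3].T+M[:3,3]
    s=c[:,:2]/c[:,2:]; r2=(s**2).sum(1,keepdims=True); f,cx,cy,k=K(im)
    return s*(1+k*r2)*f+[cx,cy]
def ray(im,uv):
    f,cx,cy,k=K(im); d=(np.array(uv,float)-[cx,cy])/f; s=d.copy()
    for _ in range(50): s=d/(1+k*(s@s))
    M=np.array(im["camera_from_world"]); R=M[:3,:3]; o=-R.T@M[:3,3]; v=R.T@np.array([s[0],s[1],1]); return o,v/np.linalg.norm(v)
def onz(im,uv,z):
    o,v=ray(im,uv); return o+v*(z-o[2])/v[2]
def tri(l):
    A=0;b=0
    for im,uv in l:
        o,v=ray(im,uv); P=np.eye(3)-np.outer(v,v); A=A+P; b=b+P@o
    return np.linalg.solve(A,b)
E
python3 - <<'E'
from h import *
import pickle
for n in("scene","top"):
    im=cam(n); pickle.dump(im,open(n+"0.pkl","wb")); cv2.imwrite(f"pics/{n}0.png",im["color"][:,:,::-1])
    M=np.array(im["camera_from_world"]); print(n,K(im),im["vfov"],(-M[:3,:3].T@M[:3,3]).round(),M[2,:3].round(2))
print(read_state())
E
```

```text
pics
scene (np.float64(387.04254141474973), 283.37701401520223, 203.48353832640996, -0.0269272566647167) 56.966392122644066 [ 926. -395.  838.] [-0.43  0.45 -0.78]
top (np.float64(398.0684618625479), 283.94328373806235, 206.06479547312136, -0.024549864999703106) 55.62754694967167 [331. -12. 988.] [ 0.22 -0.   -0.98]
{'clock': 0.1, 'qpos': array([ 1.20619121,  0.62925974,  0.03845275,  1.51829373, -0.02703213,
        0.99632383, -0.01997441]), 'qd': array([-7.57838709e-04, -5.18785233e-04, -9.93388549e-05, -1.72149883e-03,
        5.78377721e-04, -1.34663346e-05,  2.04181165e-03]), 'tau': array([ 2.25057942e-03, -5.64537299e+01,  1.22991163e+00, -1.93975639e+01,
        1.12529975e-02,  5.39485918e-03, -2.98774125e-05]), 'eef_pos': array([ 191.19390687, -620.58679814,  205.06905522]), 'tool_rot': array([-1.57079309,  0.00176685, -1.27199015]), 'force': array([0.23512805, 0.21566462, 0.6281275 ]), 'torque': array([-0.08657973, -0.04155898,  0.03432062]), 'width': 85.21008283392739}
```

View pics/scene0.png

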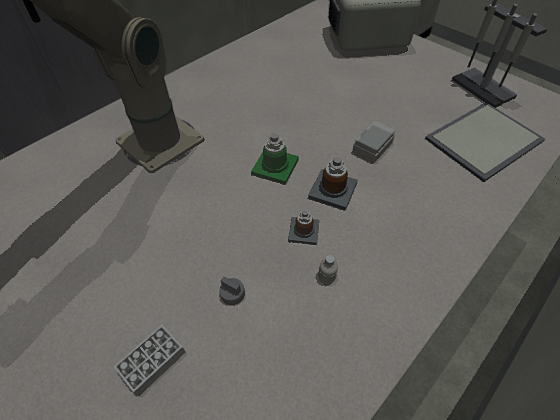

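View pics/top0.png

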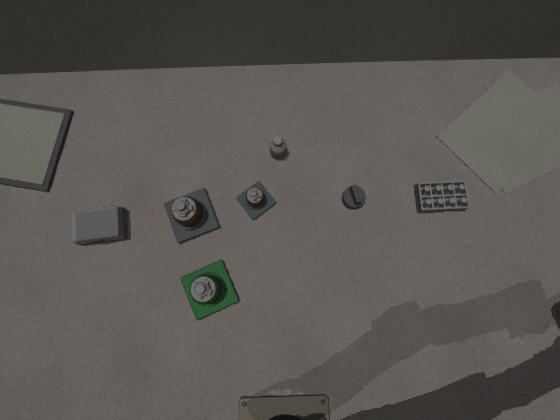

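The pictures show the following candidates:
- **Jar:** large amber at scene (335,178) / top (188,212), small amber at scene (304,227) / top (255,197), and green at scene (275,155) / top (204,290). I choose the large amber one.
- **Cap:** the only one is grey, at scene (232,290) / top (353,196).

I'll check the choice in close crops.

```bash
python3 - <<'E'
from h import *
import pickle
s=pickle.load(open("scene0.pkl","rb"))["color"][:,:,::-1]; t=pickle.load(open("top0.pkl","rb"))["color"][:,:,::-1]
def c(i,u,v,r=26): return cv2.resize(np.clip(i[v-r:v+r,u-r:u+r].astype(float)*2,0,255).astype(np.uint8),(390,290*1),interpolation=cv2.INTER_CUBIC) if 0 else cv2.resize(np.clip(i[v-r:v+r,u-r:u+r].astype(float)*2,0,255).astype(np.uint8),(300,300),interpolation=cv2.INTER_CUBIC)
cv2.imwrite("pics/crop1.png",np.vstack([np.hstack([c(s,335,180),c(s,232,288)]),np.hstack([c(t,188,212),c(t,353,196)])]))
E
```

```text
(no output)
```

View pics/crop1.png

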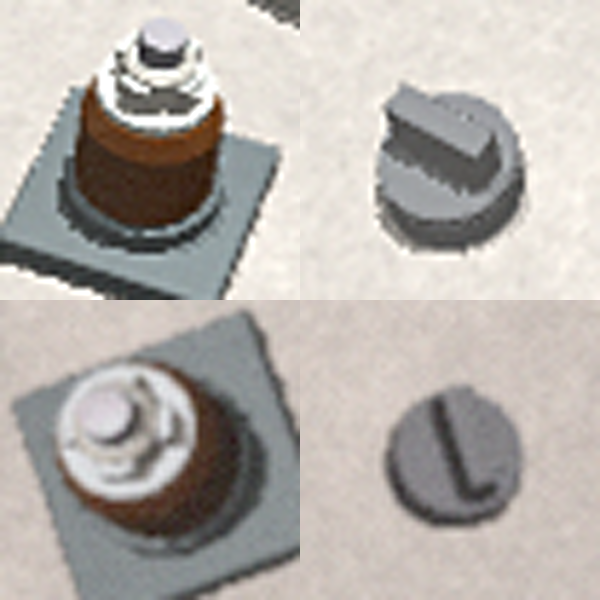

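The top-left crop shows the large amber jar on its grey stand, with a white neck and a steel seal on top. The right-hand crops show the cap and its bar. Next I'll measure positions.

```bash
python3 - <<'E'
from h import *
import pickle
s=pickle.load(open("scene0.pkl","rb")); t=pickle.load(open("top0.pkl","rb"))
k=52/300
cs=lambda u,v,a,b:(u-26+a*k-.5+.0, v-26+b*k-.5)
# seal top
S=cs(335,180,163,35); T=cs(188,212,107,113)
print("seal tri",tri([(s,S),(t,T)]),"scene@124",onz(s,S,124),"top@124",onz(t,T,124))
# seal by white neck disc etc: stand corners masks top
import cv2
def masks(im,u,v,r):
    c=im["color"][v-r:v+r,u-r:u+r].astype(int); return c
# cap outline top and scene: colour differs from the table (bluish)
for n,im,(u,v) in(("scene",s,(232,288)),("top",t,(353,196))):
    c=im["color"].astype(int); 
    m=((c[:,:,0]-c[:,:,2])<3).astype(np.uint8); w=np.zeros_like(m); w[v-24:v+24,u-24:u+24]=1; m*=w
    m=cv2.morphologyEx(m,cv2.MORPH_OPEN,np.ones((3,3),np.uint8))
    cn=max(cv2.findContours(m,0,1)[0],key=cv2.contourArea); print(n,cv2.boundingRect(cn),cv2.contourArea(cn),cv2.fitEllipse(cn))
    # hull centre vs plate
    print(onz(im,cv2.fitEllipse(cn)[0],27), onz(im,cv2.fitEllipse(cn)[0],13))
# stand in top
c=t["color"].astype(int); print(c[225,205],c[240,190],c[190,355],c[150,350])
E
```

```text
seal tri [532.03922951 216.51895694 124.44476327] scene@124 [531.61602541 216.41844235 124.        ] top@124 [532.44138784 217.0273284  124.        ]
scene (220, 277, 25, 28) 513.5 ((231.62777709960938, 290.7070007324219), (24.07763671875, 27.833152770996094), 163.338623046875)
[ 567.85508431 -193.44969236   27.        ] [ 561.68069322 -189.97575274   13.        ]
top (343, 185, 22, 24) 362.5 ((353.6585998535156, 196.66587829589844), (21.44377899169922, 21.995758056640625), 27.3947696685791)
[ 561.64632042 -188.61085719   27.        ] [ 565.00191362 -191.17854301   13.        ]
[68 72 72] [86 82 80] [67 67 69] [105  99  95]
```

```bash
python3 - <<'E'
from h import *
import pickle
s=pickle.load(open("scene0.pkl","rb")); t=pickle.load(open("top0.pkl","rb"))
def c(i,u,v,r=20): return cv2.resize(np.clip(i["color"][v-r:v+r,u-r:u+r,::-1].astype(float)*2.2,0,255).astype(np.uint8),(400,400),interpolation=cv2.INTER_CUBIC)
cv2.imwrite("pics/crop2.png",np.hstack([c(s,232,288),c(t,353,196)]))
cv2.imwrite("pics/crop3.png",np.hstack([c(s,335,178,32),c(t,190,214,32)]))
E
```

```text
(no output)
```

View pics/crop2.png

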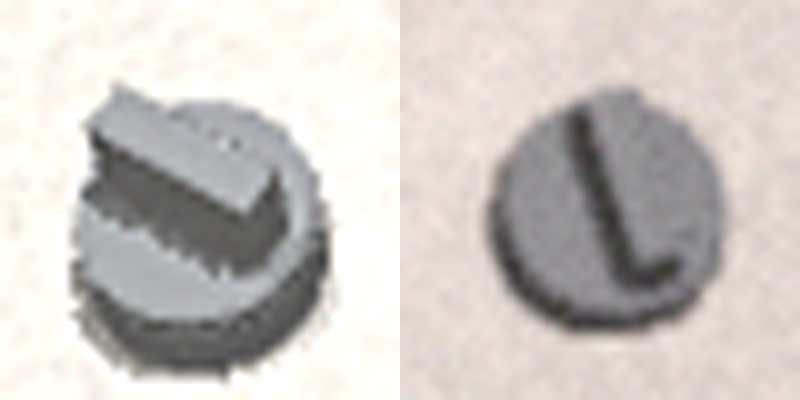

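View pics/crop3.png

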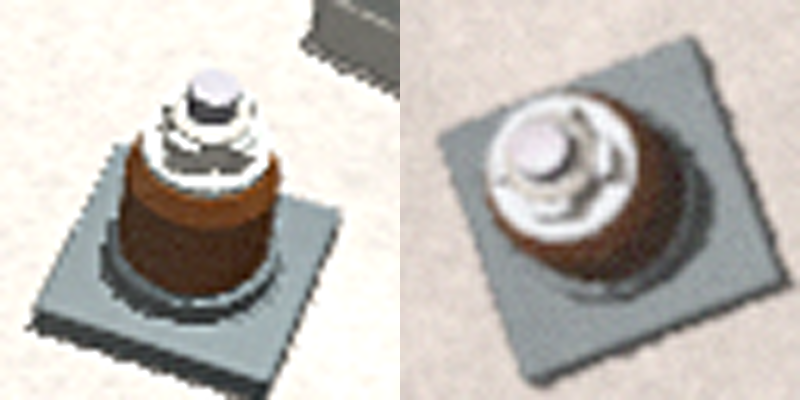

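```bash
python3 - <<'E'
from h import *
import pickle
s=pickle.load(open("scene0.pkl","rb")); t=pickle.load(open("top0.pkl","rb"))
px=lambda u,v,r,a,b:(u-r+a*2*r/400-.5, v-r+b*2*r/400-.5)
B=np.array([onz(s,px(232,288,20,*p),57.5) for p in((120,88),(278,162),(250,213),(93,133))]); print(B.round(1),B.mean(0))
d=(B[1]+B[2]-B[0]-B[3])/2; print("long",np.linalg.norm(d),"short",np.linalg.norm(B[1]-B[2]),np.linalg.norm(B[0]-B[3]),"yaw",np.arctan2(d[1],d[0]))
# top: shadow side edge of bar
P=[onz(t,px(353,196,20,*p),57.5) for p in((195,108),(238,280),(278,262))]
print(np.round(P,1))
print("plate top",onz(t,px(353,196,20,212,201),27))
for n,l in(("s",[(s,px(335,178,32,*p)) for p in((342,210),(267,383),(38,312),(122,145))]),("t",[(t,px(190,214,32,*p)) for p in((290,38),(388,282),(130,380),(40,138))])):
    Q=np.array([onz(i,p,16) for i,p in l]);print(n,Q.round(1).tolist(),Q.mean(0), [np.linalg.norm(Q[i]-Q[i-1]).round() for i in range(4)])
E
```

```text
[[ 541.7 -190.2   57.5]
 [ 581.  -178.    57.5]
 [ 585.7 -190.6   57.5]
 [ 545.8 -201.7   57.5]] [ 563.54700016 -190.11296234   57.5       ]
long 41.21782223722073 short 13.417817152034178 12.231339387871545 yaw 0.2864464036586376
[[ 580.2 -180.8   57.5]
 [ 537.3 -188.1   57.5]
 [ 541.4 -198.1   57.5]]
plate top [ 564.36572234 -188.90803056   27.        ]
s [[563.8, 287.6, 16.0], [601.0, 184.3, 16.0], [502.9, 146.2, 16.0], [464.3, 249.7, 16.0]] [533.0133154  216.96632945  16.        ] [np.float64(106.0), np.float64(110.0), np.float64(105.0), np.float64(110.0)]
t [[601.0, 186.2, 16.0], [499.5, 146.2, 16.0], [463.8, 247.9, 16.0], [562.9, 286.6, 16.0]] [531.79817419 216.7212156   16.        ] [np.float64(107.0), np.float64(109.0), np.float64(108.0), np.float64(106.0)]
```

```bash
cat > go.py <<'E'
import sys
from h import *
from scipy.spatial.transform import Rotation as Ro
st=read_state(); p=np.array(st["eef_pos"]); r=np.array(st["tool_rot"]); R=Ro.from_euler("xyz",r)
print("t",round(st["clock"],2),"pos",p.round(1),"rot",r.round(4),"F",np.round(st["force"],2),"T",np.round(st["torque"],2),"w",round(st["width"],1),"q",np.round(st["qpos"],2))
if len(sys.argv)>4:
    x,y,z,yaw=map(float,sys.argv[1:5]); d=R.inv().apply(np.array([x,y,z])-p)
    t=(R.inv()*Ro.from_euler("xyz",[-np.pi/2,0,yaw])).as_rotvec()
    print("shift x y z",d.round(1),"turn",t.round(4))
E
python3 go.py 563.8 -189.8 206 -1.285
```

```text
t 0.1 pos [ 191.2 -620.6  205.1] rot [-1.5708  0.0018 -1.272 ] F [0.24 0.22 0.63] T [-0.09 -0.04  0.03] w 85.2 q [ 1.21  0.63  0.04  1.52 -0.03  1.   -0.02]
shift x y z [-3.020e+02 -4.000e-01  4.829e+02] turn [ 0.      0.013  -0.0018]
```

```bash
python3 -m jog '[{"x":-24,"z":38},{"x":-48,"z":76},{"x":-72,"z":115},{"x":-96,"z":153},{"x":-120,"z":192}]'; python3 -m jog '[{"x":-24,"z":38},{"x":-48,"z":76},{"x":-72,"z":115},{"x":-96,"z":153},{"x":-120,"z":192}]';python3 go.py 563.8 -189.8 206 -1.285
```

```text
t 0.1 pos [ 191.2 -620.6  205.1] rot [-1.5708  0.0018 -1.272 ] F [0.24 0.22 0.63] T [-0.09 -0.04  0.03] w 85.2 q [ 1.21  0.63  0.04  1.52 -0.03  1.   -0.02]
shift x y z [-3.020e+02 -4.000e-01  4.829e+02] turn [ 0.      0.013  -0.0018]$[0]: bad value
$[0]: bad value
```

```bash
python3 -m jog '[{"x":-24,"y":0,"z":38,"ax":0,"ay":0,"az":0,"grip":85},{"x":-48,"y":0,"z":76,"ax":0,"ay":0,"az":0,"grip":85},{"x":-72,"y":0,"z":115,"ax":0,"ay":0,"az":0,"grip":85},{"x":-96,"y":0,"z":153,"ax":0,"ay":0,"az":0,"grip":85},{"x":-120,"y":0,"z":192,"ax":0,"ay":0,"az":0,"grip":85}]'; python3 go.py 563.8 -189.8 206 -1.285
```

```text
clock: 0.6
eef_pos: [340.2, -448.4, 205.6]
tool_rot: [-1.571, 0.001, -1.272]
force: [1.0, -1.1, 0.0]
width: 85.0
t 0.6 pos [ 340.2 -448.4  205.6] rot [-1.5710e+00  6.0000e-04 -1.2724e+00] F [ 0.97 -1.14  0.03] T [-0.04 -0.08  0.02] w 85.0 q [ 0.85  0.5   0.03  1.77 -0.02  0.87 -0.38]
shift x y z [-181.4   -0.3  289.7] turn [ 0.0002  0.0126 -0.0006]
```

```bash
python3 -m jog '[{"x":-25,"y":0,"z":40,"ax":0,"ay":0,"az":0,"grip":85},{"x":-50,"y":0,"z":80,"ax":0,"ay":0,"az":0,"grip":85},{"x":-75,"y":0,"z":120,"ax":0,"ay":0,"az":0,"grip":85},{"x":-100,"y":0,"z":160,"ax":0,"ay":0,"az":0,"grip":85},{"x":-125,"y":0,"z":200,"ax":0,"ay":0,"az":0,"grip":85}]'; python3 -m jog '[{"x":-25,"y":0,"z":40,"ax":0,"ay":0,"az":0,"grip":85},{"x":-50,"y":40,"z":80,"ax":0,"ay":0.013,"az":0,"grip":85},{"x":-56,"y":80,"z":90,"ax":0,"ay":0.013,"az":0,"grip":85},{"x":-56,"y":100,"z":90,"ax":0,"ay":0.013,"az":0,"grip":85},{"x":-56,"y":100,"z":90,"ax":0,"ay":0.013,"az":0,"grip":85}]'; python3 go.py 563.8 -189.8 43 -1.285
```

```text
clock: 1.1
eef_pos: [494.7, -270.0, 205.7]
tool_rot: [-1.571, 0.0, -1.272]
force: [0.7, -0.6, -0.0]
width: 84.9
clock: 1.6
eef_pos: [560.8, -189.6, 102.1]
tool_rot: [-1.578, 0.005, -1.283]
force: [-1.2, -0.5, 0.6]
width: 85.1
t 1.6 pos [ 560.8 -189.6  102.1] rot [-1.5775  0.0046 -1.2829] F [-1.19 -0.51  0.62] T [ 0.02  0.03 -0.04] w 85.1 q [ 0.27  0.68  0.02  1.77 -0.02  0.7  -0.99]
shift x y z [ 1.3 59.1  3.3] turn [ 0.0067  0.0021 -0.0046]
```

```bash
python3 -m jog '[{"x":0,"y":0,"z":0,"ax":0,"ay":0,"az":0,"grip":60},{"x":0,"y":0,"z":0,"ax":0,"ay":0,"az":0,"grip":60}]'; cat > look.py <<'E'
import sys
from h import *
a=[]
for n,u,v,r in((("scene",int(sys.argv[2]),int(sys.argv[3]),int(sys.argv[6]))),("top",int(sys.argv[4]),int(sys.argv[5]),int(sys.argv[6]))):
    i=cam(n)["color"][:,:,::-1]; i=i[max(0,v-r):v+r,max(0,u-r):u+r]; a.append(cv2.resize(np.clip(i.astype(float)*2,0,255).astype(np.uint8),(400,400),interpolation=cv2.INTER_CUBIC))
cv2.imwrite("pics/"+sys.argv[1]+".png",np.hstack(a))
E
python3 look.py a1 225 270 353 196 45; python3 go.py 563.8 -189.8 43 -1.285
```

```text
clock: 1.8
eef_pos: [564.2, -193.0, 107.5]
tool_rot: [-1.569, -0.002, -1.287]
force: [-0.5, -1.0, -0.4]
width: 59.8
t 1.9 pos [ 564.2 -192.8  107.7] rot [-1.5683 -0.0019 -1.2864] F [-0.21 -0.19  0.24] T [-0.02 -0.03  0.01] w 60.1 q [ 0.27  0.67  0.02  1.77 -0.02  0.7  -0.99]
shift x y z [-3.1 64.7  0.3] turn [-0.0025 -0.0014  0.0019]
```

View pics/a1.png

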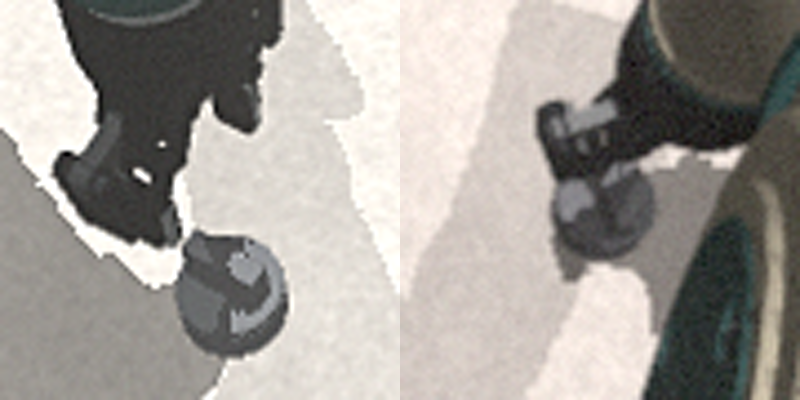

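The jaws hang over the bar with the jaw axis across it. Going down next.

```bash
python3 -m jog '[{"x":-3,"y":20,"z":0,"ax":0,"ay":0,"az":0,"grip":50},{"x":-3,"y":40,"z":0,"ax":0,"ay":0,"az":0,"grip":50},{"x":-3,"y":55,"z":0,"ax":0,"ay":0,"az":0,"grip":50},{"x":-3,"y":55,"z":0,"ax":0,"ay":0,"az":0,"grip":50},{"x":-3,"y":55,"z":0,"ax":0,"ay":0,"az":0,"grip":50}]'; python3 look.py a2 225 270 353 196 45; python3 go.py 563.8 -189.8 43 -1.285
```

```text
clock: 2.4
eef_pos: [562.9, -189.2, 51.4]
tool_rot: [-1.57, -0.0, -1.285]
force: [0.2, -0.7, -0.4]
width: 50.0
t 2.5 pos [ 563.4 -189.2   52. ] rot [-1.5692e+00 -1.1000e-03 -1.2853e+00] F [ 0.19 -0.34 -0.01] T [ 0.04 -0.03  0.01] w 50.2 q [ 0.27  0.75  0.02  1.8  -0.02  0.59 -0.99]
shift x y z [0.6 9.  0.2] turn [-0.0016 -0.0003  0.0011]
```

View pics/a2.png

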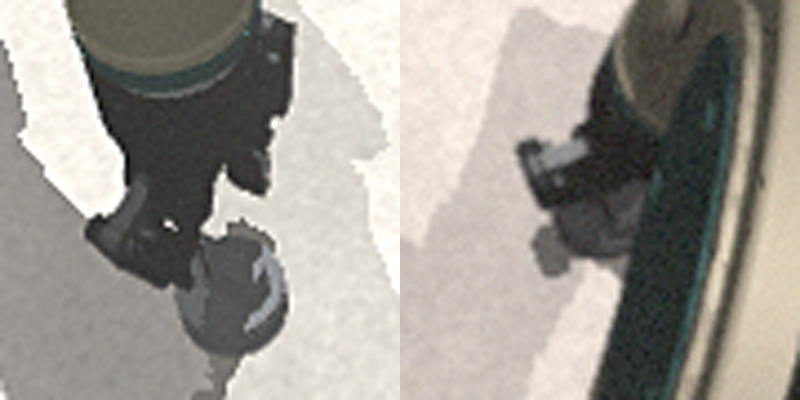

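The fingers straddle the bar. I'll drop 8 mm more and close.

```bash
python3 -m jog '[{"x":0.5,"y":4,"z":0,"ax":0,"ay":0,"az":0,"grip":45},{"x":0.5,"y":8,"z":0,"ax":0,"ay":0,"az":0,"grip":30},{"x":0.5,"y":8,"z":0,"ax":0,"ay":0,"az":0,"grip":20},{"x":0.5,"y":8,"z":0,"ax":0,"ay":0,"az":0,"grip":5},{"x":0.5,"y":8,"z":0,"ax":0,"ay":0,"az":0,"grip":5}]'; python3 go.py;  python3 -m jog '[{"x":0,"y":0,"z":0,"ax":0,"ay":0,"az":0,"grip":5},{"x":0,"y":0,"z":0,"ax":0,"ay":0,"az":0,"grip":5}]'; python3 go.py
```

```text
clock: 3.0
eef_pos: [562.8, -189.3, 43.0]
tool_rot: [-1.571, -0.0, -1.285]
force: [-0.2, 0.7, 0.5]
width: 5.1
t 3.0 pos [ 562.8 -189.3   43. ] rot [-1.5707e+00 -1.0000e-04 -1.2851e+00] F [-0.2   0.74  0.54] T [-0.01 -0.03  0.02] w 5.1 q [ 0.27  0.76  0.01  1.81 -0.02  0.57 -0.99]
clock: 3.2
eef_pos: [562.8, -189.3, 43.0]
tool_rot: [-1.571, -0.0, -1.285]
force: [0.1, 0.0, -0.6]
width: 5.0
t 3.2 pos [ 562.8 -189.3   43. ] rot [-1.5706e+00 -1.0000e-04 -1.2850e+00] F [ 0.1   0.02 -0.55] T [ 0.02 -0.03  0.04] w 5.0 q [ 0.27  0.76  0.01  1.81 -0.02  0.57 -0.99]
```

```bash
python3 look.py a3 225 270 353 196 50
```

```text
(no output)
```

View pics/a3.png

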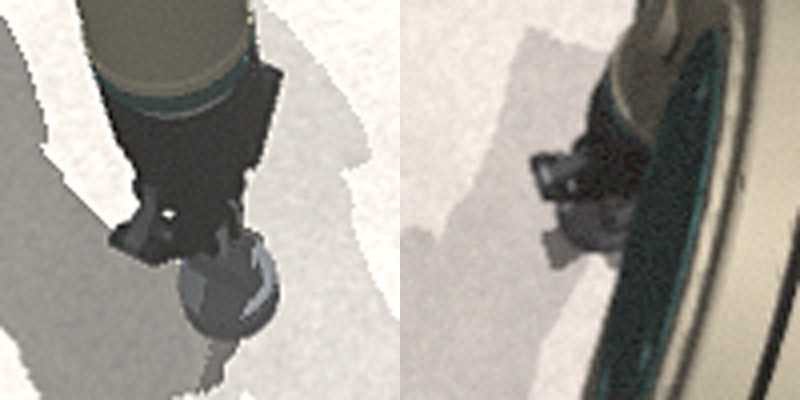

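```bash
python3 - <<'E'
from h import *
a=[]
for n in("scene","top"):
    im=cam(n); st=read_state(); p=np.array(st["eef_pos"])
    c=im["color"][:,:,::-1].copy().astype(float)*2.2; c=np.clip(c,0,255).astype(np.uint8)
    pr=proj(im,[p,p+[0,0,-11],p+[0,0,8],p+[0,0,62],[563.8,-189.8,57.5],[563.8,-189.8,0]]); print(n,pr.round(1).tolist())
    u,v=(232,280) if n=="scene" else (353,200)
    k=8; r=25; z=cv2.resize(c[v-r:v+r,u-r:u+r],None,fx=k,fy=k,interpolation=cv2.INTER_CUBIC)
    for q,col in zip(pr,[(0,0,255),(0,255,0),(255,0,0),(255,255,0),(0,255,255),(255,0,255)]): cv2.circle(z,tuple(int((q[i]+.5-(u,v)[i]+r)*k) for i in(0,1)),4,col,-1)
    a.append(z)
cv2.imwrite("pics/a4.png",np.hstack(a))
E
```

```text
scene [[230.7, 284.9], [231.3, 287.1], [230.3, 283.2], [227.5, 271.6], [230.2, 282.3], [232.9, 293.7]]
top [[355.0, 194.7], [354.2, 195.8], [355.5, 193.9], [359.6, 188.1], [356.2, 192.8], [352.3, 198.4]]
```

View pics/a4.png

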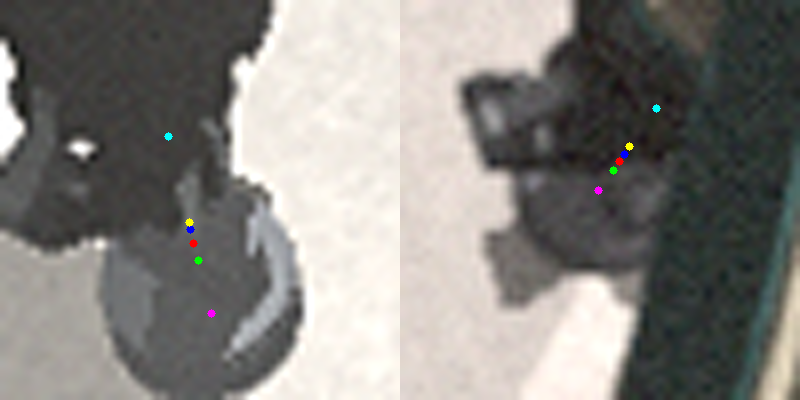

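```bash
python3 - <<'E'
from h import *
a=[]
for n,u,v in(("scene",215,268),("top",350,195)):
    im=cam(n); c=im["color"][:,:,::-1]; r=32
    z=c[v-r:v+r,u-r:u+r].astype(float)/110; z=(np.clip(z,0,1)**0.5*255).astype(np.uint8); a.append(cv2.resize(z,(400,400),interpolation=cv2.INTER_CUBIC))
cv2.imwrite("pics/a5.png",np.hstack(a))
st=read_state(); yaw=st["tool_rot"][2]; p=np.array(st["eef_pos"]); im=cam("scene")
x=np.array([np.cos(yaw),np.sin(yaw),0]); print(proj(im,[p+20*x,p-20*x]))
E
```

```text
[[225.96124871 292.14767398]
 [235.39348406 277.77653838]]
```

View pics/a5.png

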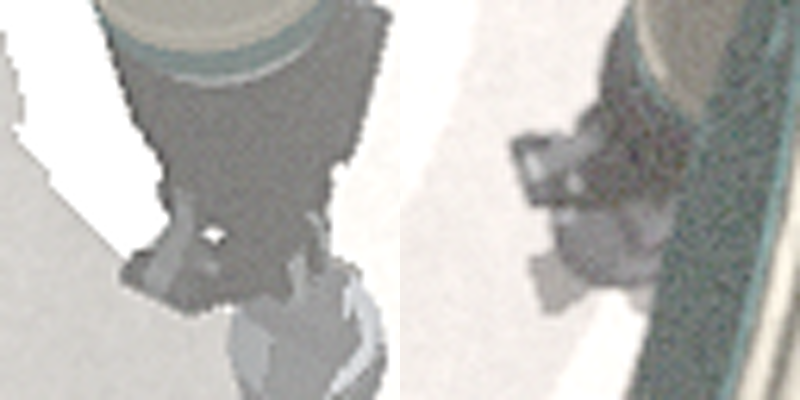

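```bash
python3 -m jog '[{"x":0,"y":-5,"z":0,"ax":0,"ay":0,"az":0,"grip":5},{"x":0,"y":-15,"z":0,"ax":0,"ay":0,"az":0,"grip":5},{"x":0,"y":-40,"z":0,"ax":0,"ay":0,"az":0,"grip":5},{"x":0,"y":-80,"z":0,"ax":0,"ay":0,"az":0,"grip":5},{"x":0,"y":-80,"z":0,"ax":0,"ay":0,"az":0,"grip":5}]'; python3 - <<'E'
from h import *
a=[]
for n,u,v in(("scene",225,268),("top",350,195)):
    im=cam(n); c=im["color"][:,:,::-1]; r=40
    z=c[v-r:v+r,u-r:u+r].astype(float)/110; z=(np.clip(z,0,1)**0.5*255).astype(np.uint8); a.append(cv2.resize(z,(400,400),interpolation=cv2.INTER_CUBIC))
cv2.imwrite("pics/a6.png",np.hstack(a))
E
```

```text
clock: 4.05
eef_pos: [566.7, -190.7, 128.7]
tool_rot: [-1.562, -0.006, -1.285]
force: [0.7, 0.8, -0.1]
width: 4.9
```

View pics/a6.png

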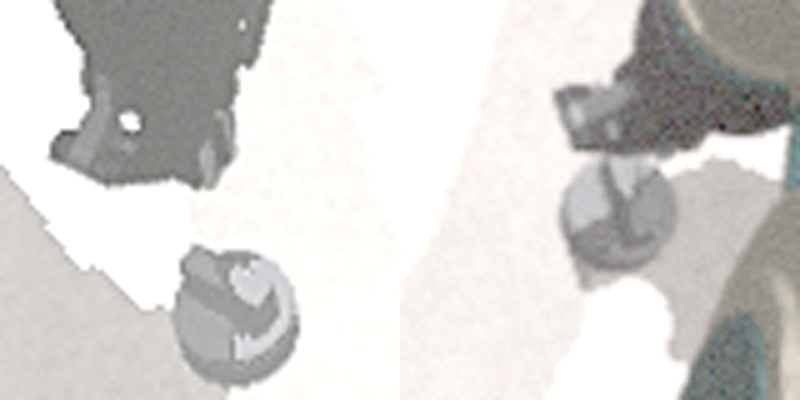

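```bash
cat > mark.py <<'E'
import sys
from h import *
a=[]
st=read_state(); p=np.array(st["eef_pos"]); yaw=st["tool_rot"][2]; w=st["width"]/2+6
x=np.array([np.cos(yaw),np.sin(yaw),0]); zz=np.array([-np.sin(yaw),np.cos(yaw),0])
for n in("scene","top"):
    im=cam(n); c=im["color"][:,:,::-1]; r=int(sys.argv[2]); pr=proj(im,[p,p+[0,0,-11],p+w*x-[0,0,11],p-w*x-[0,0,11],p+30*zz])
    u,v=pr[0].round().astype(int); u=max(u,r); v=max(v,r)
    z=c[v-r:v+r,u-r:u+r].astype(float)/110; z=(np.clip(z,0,1)**0.5*255).astype(np.uint8); k=400/2/r
    z=cv2.resize(z,(400,400),interpolation=cv2.INTER_CUBIC); z0=z.copy()
    for q,col in zip(pr,[(0,0,255),(0,255,0),(255,0,0),(255,255,0),(255,0,255)]): cv2.circle(z,tuple(int((q[i]+.5-(u,v)[i]+r)*k) for i in(0,1)),3,col,-1)
    a.append(np.hstack([z0,z])); print(n,pr.round(1).tolist(),"origin",u-r,v-r,"k",k)
cv2.imwrite("pics/"+sys.argv[1]+".png",cv2.resize(np.vstack(a),(600,600)) if 0 else np.vstack(a)[:, :][:800] if 0 else cv2.resize(np.vstack(a),(600,600)))
E
python3 mark.py a7 28; python3 go.py
```

```text
scene [[226.6, 267.3], [227.2, 269.9], [225.1, 273.1], [229.4, 266.8], [238.9, 273.2]] origin 199 239 k 7.142857142857143
top [[361.2, 185.4], [360.4, 186.7], [363.8, 185.5], [356.9, 187.8], [356.6, 173.2]] origin 333 157 k 7.142857142857143
t 4.25 pos [ 562.2 -189.1  122.7] rot [-1.5715e+00  5.0000e-04 -1.2850e+00] F [ 0.4   0.39 -0.05] T [-0.02  0.03 -0.04] w 5.0 q [ 0.26  0.65  0.02  1.76 -0.02  0.73 -0.99]
```

View pics/a7.png

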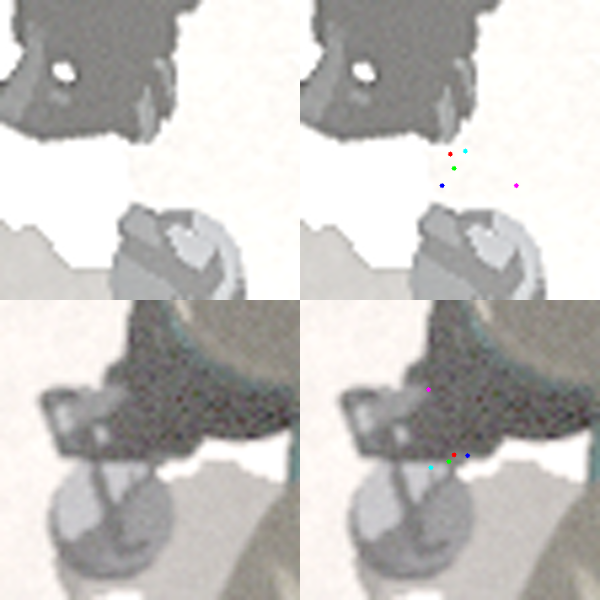

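```bash
python3 - <<'E'
from h import *
a=[]
im=cam("scene"); c=im["color"][:,:,::-1]
z=c[240:290,200:260].astype(float); print(c[262:276:2,218:236:2].mean(2).round().astype(int))
A=cv2.resize(np.clip((z-0)*1.2,0,255).astype(np.uint8),None,fx=8,fy=8,interpolation=cv2.INTER_NEAREST)
cv2.imwrite("pics/a8.png",A)
cv2.imwrite("pics/full.png",c)
E
```

```text
[[ 28  27  31  29  49  36 114 109 108]
 [ 81 109  36  29  46  99 106 107 108]
 [125 127 134 116 115 109 106 106 110]
 [126 125 126 111 108 108 111 111 110]
 [123 124 125 106 104 109 108 106 110]
 [119 123 124 106 108 106 108 111 103]
 [121 125 127 105 109 107 106 106 109]]
```

View pics/a8.png

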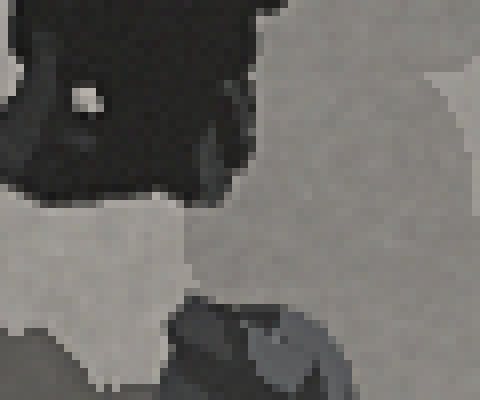

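View pics/full.png

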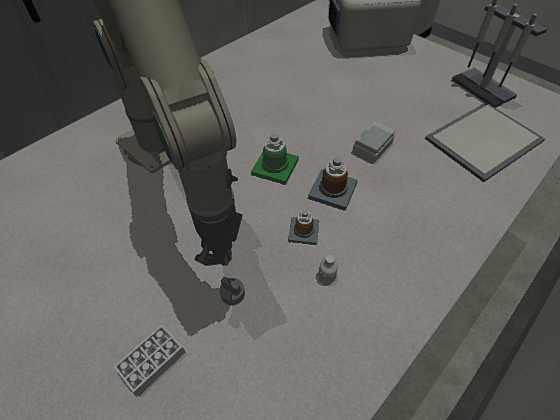

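```bash
python3 -m jog '[{"x":0,"y":0,"z":0,"ax":0,"ay":0,"az":0,"grip":85},{"x":0,"y":0,"z":0,"ax":0,"ay":0,"az":0,"grip":85},{"x":0,"y":0,"z":0,"ax":0,"ay":0,"az":0,"grip":85},{"x":0,"y":0,"z":0,"ax":0,"ay":0,"az":0,"grip":85},{"x":0,"y":0,"z":0,"ax":0,"ay":0,"az":0,"grip":85}]'; python3 - <<'E'
from h import *
im=cam("scene"); c=im["color"][:,:,::-1]; o=cv2.imread("pics/full.png")
f=lambda c:cv2.resize((np.clip(c[225:295,190:260].astype(float)/110,0,1)**.5*255).astype(np.uint8),(400,400),interpolation=cv2.INTER_CUBIC)
cv2.imwrite("pics/a9.png",np.hstack([f(o),f(c)]))
E
python3 go.py
```

```text
clock: 4.8
eef_pos: [562.6, -189.3, 122.8]
tool_rot: [-1.571, 0.0, -1.285]
force: [-0.2, 0.3, -0.1]
width: 76.8
t 4.85 pos [ 562.7 -189.3  122.8] rot [-1.5709e+00  1.0000e-04 -1.2850e+00] F [ 0.25  0.17 -0.62] T [-0.01 -0.01 -0.04] w 83.3 q [ 0.26  0.65  0.02  1.76 -0.02  0.73 -0.99]
```

View pics/a9.png

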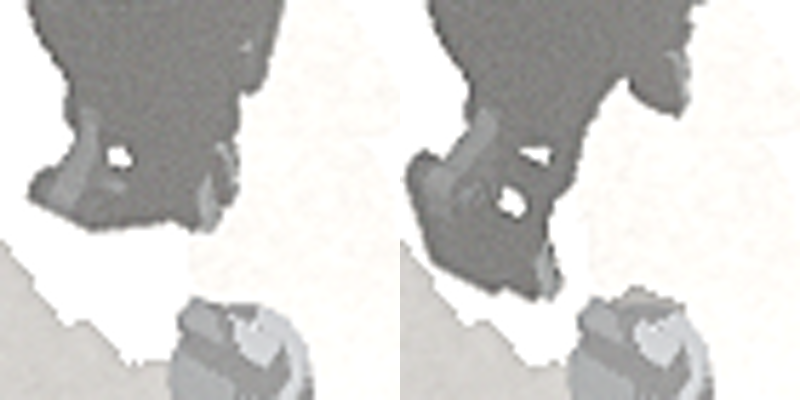

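```bash
python3 - <<'E'
from h import *
a=[]
for n,(u,v) in(("scene",(222,262)),("top",(355,182))):
    im=cam(n); c=im["color"][:,:,::-1]; r=36
    z=(np.clip(c[v-r:v+r,u-r:u+r].astype(float)/90,0,1)**.5*255).astype(np.uint8); a.append(cv2.resize(z,(400,400),interpolation=cv2.INTER_CUBIC))
    cv2.imwrite("pics/fulltop.png",c)
cv2.imwrite("pics/b1.png",np.hstack(a))
E
```

```text
(no output)
```

View pics/b1.png

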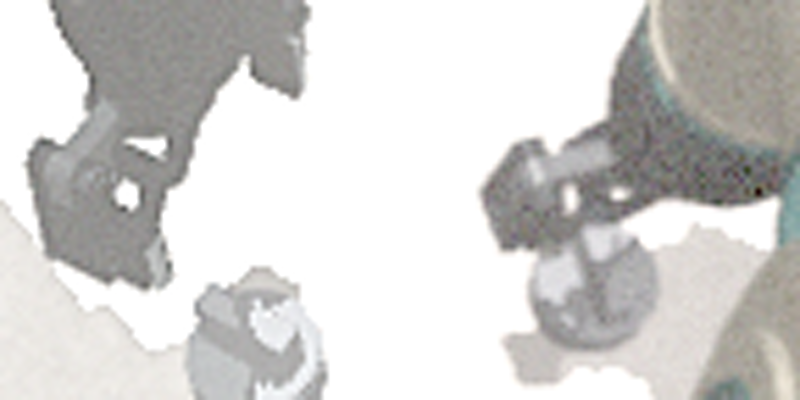

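View pics/fulltop.png

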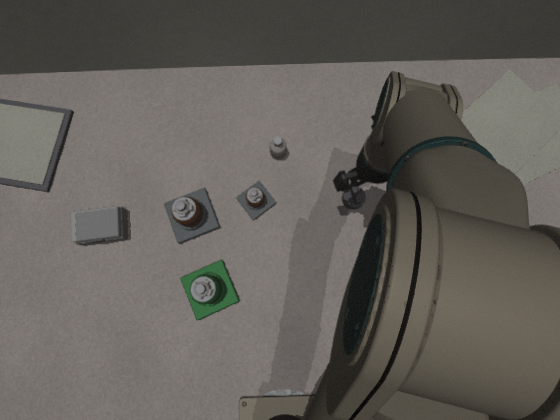

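```bash
python3 - <<'E'
from h import *
s=cam("scene");t=cam("top")
S=lambda a,b:(186+a*.18-.5,226+b*.18-.5); T=lambda a,b:(319+(a-400)*.18-.5,146+b*.18-.5)
for n,a,b in(("hole",(125,195),(570,200)),("linktop",(110,105),(612,152)),("linkbot",(60,175),(535,168)),("tipR",(160,288),(505,248)),("tipL",(50,255),(485,190)),("hole2",(150,145),(620,190)),("tipRb",(165,280),(550,245))):
    X=tri([(s,S(*a)),(t,T(*b))]); print(n,X.round(1),[ (proj(i,X)[0]-q).round(1).tolist() for i,q in((s,S(*a)),(t,T(*b)))])
print(read_state()["eef_pos"])
E
```

```text
hole [ 552.4 -185.9  150.8] [[14.8, -4.1], [13.0, 5.8]]
linktop [ 554.4 -187.4  213. ] [[13.5, -3.4], [11.9, 5.4]]
linkbot [ 551.5 -186.3  178.6] [[24.3, -7.8], [22.0, 8.5]]
tipR [ 552.1 -176.3   70.4] [[16.3, -5.0], [14.4, 6.2]]
tipL [ 552.6 -185.9  134.5] [[29.4, -10.8], [27.0, 9.4]]
hole2 [ 553.3 -187.1  180. ] [[8.3, -1.9], [7.2, 3.5]]
tipRb [ 553.4 -184.7   82.6] [[12.3, -3.4], [10.7, 4.9]]
[ 562.73100486 -189.27428017  122.96083377]
```

```bash
python3 - <<'E'
from h import *
st=read_state(); p=np.array(st["eef_pos"]); yaw=st["tool_rot"][2]
x=np.array([np.cos(yaw),np.sin(yaw),0]); z=np.array([-np.sin(yaw),np.cos(yaw),0]); k=np.array([0,0,1.])
s=cam("scene");t=cam("top")
for n,im,f in(("scene",s,lambda q:((q[:,0]+.5-186)/.18,(q[:,1]+.5-226)/.18)),("top",t,lambda q:((q[:,0]+.5-319)/.18+400,(q[:,1]+.5-146)/.18))):
  for sg in(1,-1):
    pts=[p+sg*x*a+z*b+k*2 for a in(42,57) for b in(-11,11)]
    q=proj(im,pts); print(n,sg,np.array(f(q)).T.round().tolist())
# solve: what world height/pos for scene tip px
for a in((160,288),(50,255),(105,280),(300,95),(255,75)):
    uv=(186+a[0]*.18-.5,226+a[1]*.18-.5)
    for h in(110,125,140): 
        X=onz(s,uv,h)-p; print(a,h,"x",(X@x).round(1),"z",(X@z).round(1))
for a in((505,248),(485,190),(550,245),(535,140)):
    uv=(319+(a[0]-400)*.18-.5,146+a[1]*.18-.5)
    for h in(110,125,140): 
        X=onz(t,uv,h)-p; print("top",a,h,"x",(X@x).round(1),"z",(X@z).round(1))
E
```

```text
scene 1 [[140.0, 308.0], [191.0, 333.0], [117.0, 341.0], [168.0, 367.0]]
scene -1 [[262.0, 134.0], [310.0, 156.0], [282.0, 104.0], [330.0, 126.0]]
top 1 [[744.0, 217.0], [724.0, 168.0], [778.0, 206.0], [758.0, 156.0]]
top -1 [[549.0, 281.0], [530.0, 230.0], [514.0, 292.0], [495.0, 242.0]]
(160, 288) 110 x 26.3 z -15.3
(160, 288) 125 x 31.9 z -9.1
(160, 288) 140 x 37.6 z -2.8
(50, 255) 110 x 33.9 z -60.4
(50, 255) 125 x 39.3 z -53.2
(50, 255) 140 x 44.8 z -46.0
(105, 280) 110 x 33.0 z -35.7
(105, 280) 125 x 38.5 z -29.0
(105, 280) 140 x 44.0 z -22.3
(300, 95) 110 x -71.6 z -13.2
(300, 95) 125 x -64.0 z -6.9
(300, 95) 140 x -56.3 z -0.7
(255, 75) 110 x -71.5 z -34.3
(255, 75) 125 x -63.8 z -27.6
(255, 75) 140 x -56.2 z -21.0
top (505, 248) 110 x -51.0 z 10.4
top (505, 248) 125 x -54.1 z 7.2
top (505, 248) 140 x -57.3 z 4.1
top (485, 190) 110 x -50.4 z 36.2
top (485, 190) 125 x -53.5 z 32.6
top (485, 190) 140 x -56.7 z 29.1
top (550, 245) 110 x -33.0 z 5.7
top (550, 245) 125 x -36.5 z 2.7
top (550, 245) 140 x -39.9 z -0.3
top (535, 140) 110 x -23.4 z 50.0
top (535, 140) 125 x -27.0 z 46.2
top (535, 140) 140 x -30.6 z 42.4
```

```bash
python3 - <<'E'
from h import *
import pickle
t=pickle.load(open("top0.pkl","rb")); s=pickle.load(open("scene0.pkl","rb"))
for z in (0,16): print([onz(t,q,z).round(1).tolist() for q in((240,397),(328,397))],[onz(s,q,z).round(1).tolist() for q in((117,140),(160,170),(204,137))])
print(proj(s,[[0,0,0]]),proj(t,[[0,0,0]]))
for n,im in(("s",s),("t",t)):
  print(n,proj(im,[[191.4,-621.2,205.9],[191.4,-621.2,0]]))
E
```

```text
[[101.4, 101.8, 0.0], [94.9, -101.4, 0.0]] [[-104.2, -92.3, 0.0], [107.7, -74.2, 0.0], [89.3, 109.0, 0.0]]
[[105.1, 99.9, 16.0], [98.7, -100.0, 16.0]] [[-84.6, -98.1, 16.0], [123.4, -80.4, 16.0], [105.3, 99.4, 16.0]]
[[159.67785968 140.84961149]] [[285.49203325 443.27626102]]
s [[-80.99039398 271.00093355]
 [-15.48122892 314.84632405]]
t [[611.21349237 357.16918554]
 [543.22868606 344.22037375]]
```

```bash
python3 -m jog '[{"x":0.5,"y":30,"z":0,"ax":0,"ay":0,"az":0,"grip":30},{"x":0.5,"y":58,"z":0,"ax":0,"ay":0,"az":0,"grip":30},{"x":0.5,"y":58,"z":0,"ax":0,"ay":0,"az":0,"grip":30},{"x":0.5,"y":58,"z":0,"ax":0,"ay":0,"az":0,"grip":30},{"x":0.5,"y":58,"z":0,"ax":0,"ay":0,"az":0,"grip":30}]'; python3 go.py; python3 mark.py b2 28
```

```text
clock: 5.65
eef_pos: [564.0, -190.1, 66.3]
tool_rot: [-1.569, -0.001, -1.285]
force: [0.2, -0.5, 0.3]
width: 30.0
t 5.65 pos [ 564.  -190.1   66.3] rot [-1.5688e+00 -1.3000e-03 -1.2850e+00] F [ 0.21 -0.46  0.33] T [-0.02  0.    0.03] w 30.0 q [ 0.27  0.73  0.02  1.8  -0.02  0.61 -0.99]
scene [[229.7, 280.6], [230.2, 282.9], [225.1, 290.6], [235.2, 275.4], [241.3, 286.3]] origin 202 253 k 7.142857142857143
top [[356.9, 191.8], [356.1, 192.9], [364.3, 190.3], [348.0, 195.6], [352.5, 180.3]] origin 329 164 k 7.142857142857143
```

View pics/b2.png

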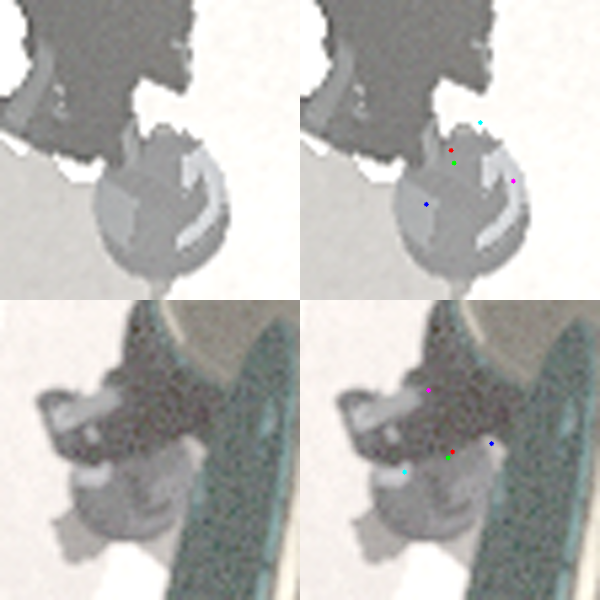

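```bash
python3 -m jog '[{"x":0,"y":18,"z":0,"ax":0,"ay":0,"az":0,"grip":30},{"x":0,"y":24,"z":0,"ax":0,"ay":0,"az":0,"grip":30},{"x":0,"y":24,"z":0,"ax":0,"ay":0,"az":0,"grip":30}]'; python3 go.py; python3 -m jog '[{"x":0,"y":3,"z":0,"ax":0,"ay":0,"az":0,"grip":30},{"x":0,"y":6,"z":0,"ax":0,"ay":0,"az":0,"grip":30},{"x":0,"y":6,"z":0,"ax":0,"ay":0,"az":0,"grip":30}]'; python3 go.py
```

```text
clock: 6.05
eef_pos: [562.4, -189.6, 40.7]
tool_rot: [-1.572, 0.001, -1.285]
force: [0.1, -0.5, 0.4]
width: 30.6
t 6.05 pos [ 562.4 -189.6   40.7] rot [-1.5717e+00  6.0000e-04 -1.2850e+00] F [ 0.06 -0.47  0.38] T [ 0.07 -0.01  0.03] w 30.6 q [ 0.27  0.77  0.01  1.81 -0.02  0.57 -0.99]
clock: 6.35
eef_pos: [562.8, -189.7, 34.9]
tool_rot: [-1.571, 0.0, -1.285]
force: [-0.7, 0.9, -0.5]
width: 29.7
t 6.35 pos [ 562.8 -189.7   34.9] rot [-1.5708e+00  1.0000e-04 -1.2850e+00] F [-0.73  0.91 -0.46] T [-0.03 -0.02  0.01] w 29.7 q [ 0.27  0.78  0.01  1.81 -0.02  0.55 -0.99]
```

```bash
python3 -m jog '[{"x":0,"y":3,"z":0,"ax":0,"ay":0,"az":0,"grip":30},{"x":0,"y":6,"z":0,"ax":0,"ay":0,"az":0,"grip":30},{"x":0,"y":6,"z":0,"ax":0,"ay":0,"az":0,"grip":30}]'; python3 go.py; python3 mark.py b3 28
```

```text
clock: 6.65
eef_pos: [562.5, -189.6, 28.5]
tool_rot: [-1.571, 0.0, -1.285]
force: [-0.5, 0.6, -0.7]
width: 29.9
t 6.65 pos [ 562.5 -189.6   28.5] rot [-1.5714e+00  4.0000e-04 -1.2850e+00] F [-0.54  0.62 -0.66] T [-0.05 -0.02 -0.02] w 29.9 q [ 0.27  0.79  0.01  1.81 -0.02  0.54 -0.99]
scene [[231.2, 287.8], [231.8, 290.0], [226.9, 297.5], [236.5, 282.6], [242.5, 293.4]] origin 203 260 k 7.142857142857143
top [[354.2, 196.2], [353.4, 197.2], [361.2, 194.7], [345.6, 199.8], [349.9, 185.1]] origin 326 168 k 7.142857142857143
```

View pics/b3.png

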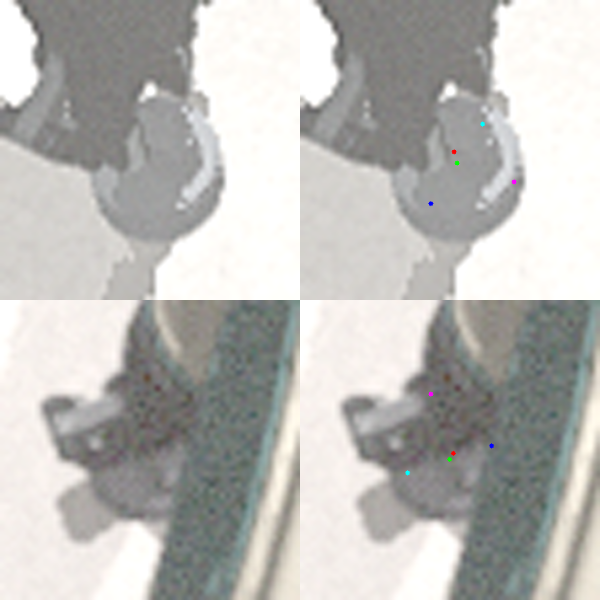

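```bash
python3 -m jog '[{"x":0,"y":3,"z":0,"ax":0,"ay":0,"az":0,"grip":30},{"x":0,"y":6,"z":0,"ax":0,"ay":0,"az":0,"grip":25},{"x":0,"y":6,"z":0,"ax":0,"ay":0,"az":0,"grip":20},{"x":0,"y":6,"z":0,"ax":0,"ay":0,"az":0,"grip":10},{"x":0,"y":6,"z":0,"ax":0,"ay":0,"az":0,"grip":5}]'; python3 go.py
```

```text
clock: 7.25
eef_pos: [562.9, -189.7, 22.9]
tool_rot: [-1.571, 0.0, -1.285]
force: [-0.3, 0.1, -0.3]
width: 12.5
t 7.25 pos [ 562.9 -189.7   22.9] rot [-1.5707  0.     -1.285 ] F [-0.28  0.1  -0.31] T [0.01 0.02 0.02] w 12.5 q [ 0.27  0.8   0.01  1.81 -0.02  0.53 -0.99]
```

```bash
python3 -m jog '[{"x":0,"y":0,"z":0,"ax":0,"ay":0,"az":0,"grip":5},{"x":0,"y":0,"z":0,"ax":0,"ay":0,"az":0,"grip":5}]'; python3 go.py
```

```text
clock: 7.45
eef_pos: [562.8, -189.7, 22.9]
tool_rot: [-1.571, 0.0, -1.285]
force: [-0.4, 0.0, -0.8]
width: 12.4
t 7.45 pos [ 562.8 -189.7   22.9] rot [-1.5708e+00  1.0000e-04 -1.2850e+00] F [-0.45  0.03 -0.79] T [-0.02 -0.02  0.04] w 12.4 q [ 0.27  0.8   0.01  1.81 -0.02  0.53 -0.99]
```

```bash
python3 -m jog '[{"x":0,"y":-5,"z":0,"ax":0,"ay":0,"az":0,"grip":5},{"x":0,"y":-40,"z":0,"ax":0,"ay":0,"az":0,"grip":5},{"x":0,"y":-85,"z":0,"ax":0,"ay":0,"az":0,"grip":5},{"x":0,"y":-130,"z":0,"ax":0,"ay":0,"az":0,"grip":5},{"x":0,"y":-155,"z":0,"ax":0,"ay":0,"az":0,"grip":5}]'; python3 mark.py b4 36;  python3 go.py 532.3 216.8 178 0.285
```

```text
clock: 7.95
eef_pos: [564.5, -190.3, 182.2]
tool_rot: [-1.566, -0.003, -1.285]
force: [1.6, -0.3, -0.3]
width: 11.8
scene [[223.2, 253.4], [223.9, 256.3], [220.6, 261.0], [227.1, 251.7], [236.2, 259.5]] origin 187 217 k 5.555555555555555
top [[366.6, 177.7], [365.6, 179.2], [370.8, 177.5], [360.3, 180.9], [361.5, 164.8]] origin 331 142 k 5.555555555555555
t 8.05 pos [ 565.7 -190.7  182.7] rot [-1.5632 -0.0049 -1.2852] F [-0.09 -0.59 -1.02] T [ 0.05 -0.04  0.01] w 12.2 q [ 0.26  0.57  0.02  1.71 -0.02  0.85 -0.99]
shift x y z [-400.4    3.4   82.7] turn [-0.0021 -1.5701  0.0098]
```

View pics/b4.png

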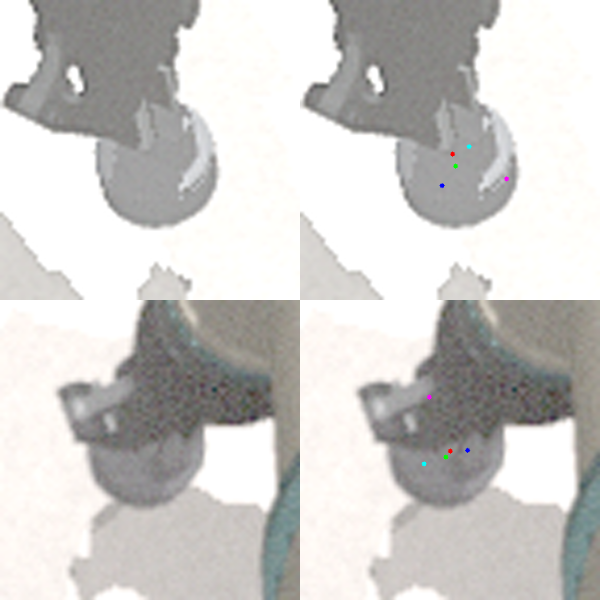

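```bash
python3 -m jog '[{"x":-44,"y":0,"z":9.4,"ax":0,"ay":-0.14,"az":0,"grip":5},{"x":-88,"y":0,"z":18.8,"ax":0,"ay":-0.28,"az":0,"grip":5},{"x":-132,"y":0,"z":28.2,"ax":0,"ay":-0.42,"az":0,"grip":5},{"x":-176,"y":0,"z":37.6,"ax":0,"ay":-0.56,"az":0,"grip":5},{"x":-220,"y":0,"z":47,"ax":0,"ay":-0.70,"az":0,"grip":5}]';  python3 go.py 532.3 216.8 178 0.285
```

```text
clock: 8.55
eef_pos: [544.8, 36.2, 177.3]
tool_rot: [-1.572, 0.001, -0.579]
force: [1.7, -0.0, -0.5]
width: 12.3
t 8.55 pos [544.8  36.2 177.3] rot [-1.5716e+00  1.0000e-03 -5.7940e-01] F [ 1.68 -0.02 -0.46] T [-0.01 -0.06 -0.02] w 12.3 q [ 0.    0.52 -0.17  1.84  0.12  0.8  -0.82]
shift x y z [-109.4   -0.7  144.3] turn [ 3.000e-04 -8.644e-01 -1.300e-03]
```

```bash
python3 -m jog '[{"x":-25,"y":0,"z":33,"ax":0,"ay":-0.14,"az":0,"grip":5},{"x":-50,"y":0,"z":66,"ax":0,"ay":-0.28,"az":0,"grip":5},{"x":-75,"y":0,"z":99,"ax":0,"ay":-0.42,"az":0,"grip":5},{"x":-100,"y":0,"z":132,"ax":0,"ay":-0.56,"az":0,"grip":5},{"x":-109,"y":0,"z":144,"ax":0,"ay":-0.70,"az":0,"grip":5}]';  python3 go.py 532.3 216.8 178 0.285
```

```text
clock: 9.05
eef_pos: [532.6, 220.7, 177.4]
tool_rot: [-1.567, 0.001, 0.127]
force: [-0.4, 0.1, -0.9]
width: 12.0
t 9.05 pos [532.6 220.7 177.4] rot [-1.5672e+00  9.0000e-04  1.2700e-01] F [-0.36  0.07 -0.91] T [-0.02 -0.   -0.03] w 12.0 q [-0.2   0.58 -0.37  1.75  0.26  0.86 -0.56]
shift x y z [-0.8 -0.6 -3.8] turn [-0.0036 -0.158  -0.0006]
```

```bash
python3 -m jog '[{"x":0,"y":0,"z":0,"ax":0,"ay":-0.14,"az":0,"grip":5},{"x":0,"y":0,"z":0,"ax":0,"ay":-0.158,"az":0,"grip":5},{"x":0,"y":0,"z":0,"ax":0,"ay":-0.158,"az":0,"grip":5}]';  python3 go.py 532.3 216.8 178 0.285; python3 mark.py b5 40
```

```text
clock: 9.35
eef_pos: [534.2, 213.9, 177.2]
tool_rot: [-1.571, 0.002, 0.27]
force: [0.0, 0.3, -0.3]
width: 12.0
t 9.35 pos [534.2 213.9 177.2] rot [-1.5712  0.0016  0.2696] F [ 0.01  0.31 -0.31] T [-0.02 -0.04 -0.02] w 12.0 q [-0.17  0.58 -0.41  1.75  0.29  0.87 -0.43]
shift x y z [-1.1 -0.8  3.3] turn [ 0.0004 -0.0154 -0.0016]
scene [[339.2, 145.4], [338.7, 148.6], [343.1, 150.2], [334.3, 147.1], [343.8, 138.2]] origin 299 105 k 5.0
top [[175.0, 198.7], [176.4, 199.9], [175.0, 194.7], [177.8, 205.2], [161.2, 202.9]] origin 135 159 k 5.0
```

View pics/b5.png

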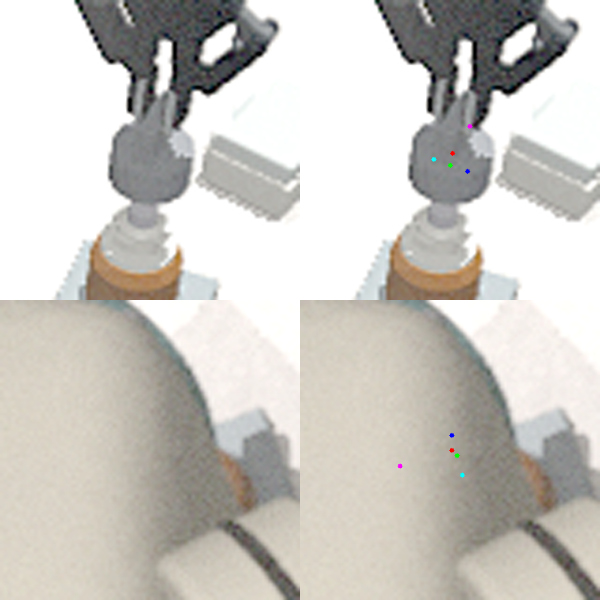

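The cap, at scene (329,138), hangs just above the seal at (327,148). I'll let it settle and then refine the centring.

```bash
python3 -m jog '[{"x":0,"y":0,"z":0,"ax":0,"ay":-0.015,"az":0,"grip":5},{"x":0,"y":0,"z":0,"ax":0,"ay":-0.015,"az":0,"grip":5}]';  python3 go.py 532.3 216.8 178 0.285; python3 - <<'E'
from h import *
im=cam("scene"); st=read_state(); p=st["eef_pos"]
c=im["color"][:,:,::-1][115:175,295:375]; cv2.imwrite("pics/b6.png",cv2.resize((np.clip(c.astype(float)/130,0,1)**.6*255).astype(np.uint8),(800,600),interpolation=cv2.INTER_CUBIC))
o=np.array([p[0],p[1],p[2]-22.9])
print("cap expected px: bottom c",proj(im,o),"plate top c",proj(im,o+[0,0,27]), "seal top",proj(im,[532.3,216.8,124]))
M=np.array(im["camera_from_world"])[:3,:3]; print("cam right in world",M[0].round(3),"down",M[1].round(3))
E
```

```text
clock: 9.65
eef_pos: [534.6, 214.5, 178.0]
tool_rot: [-1.571, -0.0, 0.287]
force: [-0.2, 0.1, -0.9]
width: 12.3
t 9.65 pos [534.6 214.5 178. ] rot [-1.571e+00 -1.000e-04  2.872e-01] F [-0.24  0.08 -0.94] T [-0.02 -0.   -0.01] w 12.3 q [-0.16  0.58 -0.41  1.75  0.29  0.87 -0.42]
shift x y z [-1.6 -0.   2.9] turn [0.0002 0.0022 0.0001]
cap expected px: bottom c [[338.51708877 151.77294504]] plate top c [[339.69440126 143.8369146 ]] seal top [[337.05195085 159.61997711]]
cam right in world [ 0.724  0.69  -0.003] down [ 0.538 -0.567 -0.623]
```

View pics/b6.png

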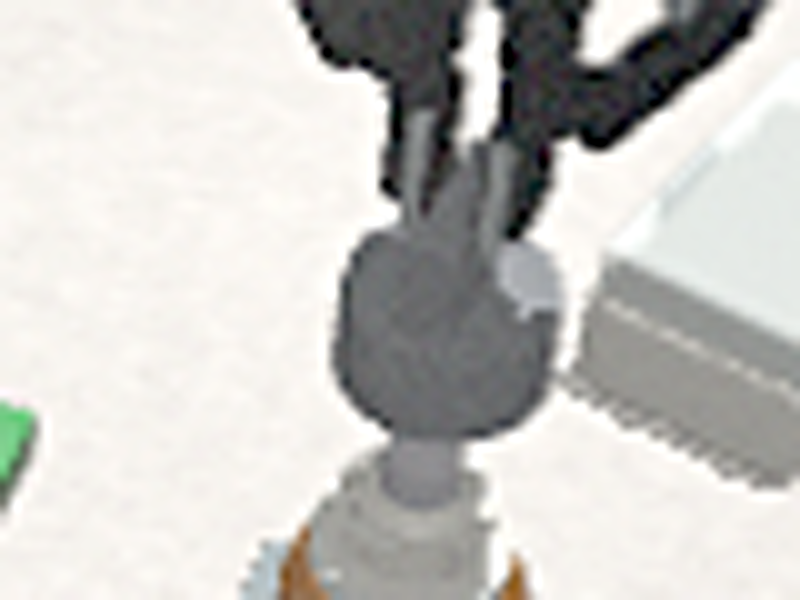

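```bash
python3 -m jog '[{"x":-1.7,"y":15,"z":2,"ax":0,"ay":0,"az":0,"grip":5},{"x":-1.7,"y":28,"z":2,"ax":0,"ay":0,"az":0,"grip":5},{"x":-1.7,"y":38,"z":2,"ax":0,"ay":0,"az":0,"grip":5},{"x":-1.7,"y":38,"z":2,"ax":0,"ay":0,"az":0,"grip":5},{"x":-1.7,"y":38,"z":2,"ax":0,"ay":0,"az":0,"grip":5}]';  python3 go.py 532.4 215.9 140 0.285; python3 - <<'E'
from h import *
im=cam("scene"); 
c=im["color"][:,:,::-1][125:185,295:375]; cv2.imwrite("pics/b7.png",cv2.resize((np.clip(c.astype(float)/130,0,1)**.6*255).astype(np.uint8),(800,600),interpolation=cv2.INTER_CUBIC))
E
```

```text
clock: 10.2
eef_pos: [532.4, 216.3, 139.7]
tool_rot: [-1.571, 0.0, 0.288]
force: [1.1, -0.2, -0.7]
width: 12.1
t 10.2 pos [532.4 216.3 139.7] rot [-1.5708e+00  4.0000e-04  2.8790e-01] F [ 1.15 -0.25 -0.68] T [-0.    0.03  0.  ] w 12.1 q [-0.18  0.63 -0.39  1.79  0.32  0.79 -0.45]
shift x y z [-0.1 -0.3 -0.4] turn [-0.      0.0029 -0.0004]
```

View pics/b7.png

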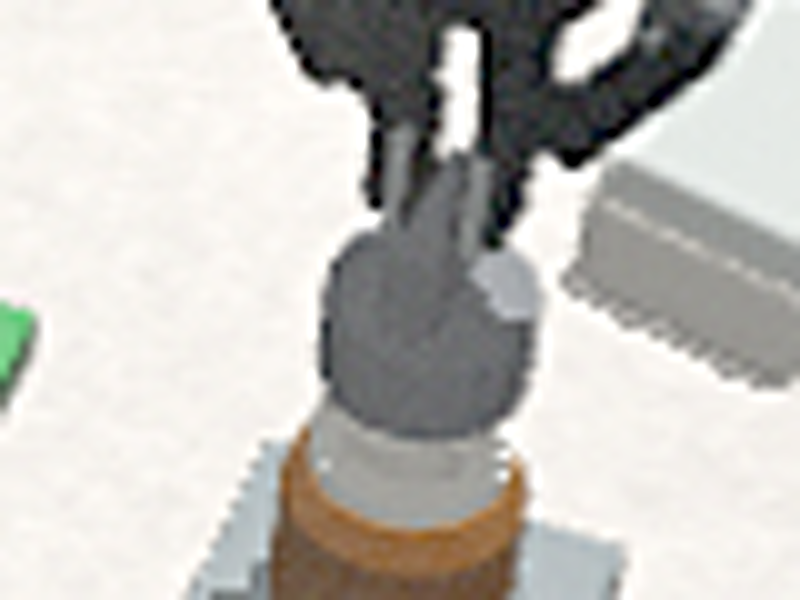

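```bash
python3 -m jog '[{"x":0,"y":4,"z":-0.3,"ax":0,"ay":0,"az":0,"grip":5},{"x":0,"y":8,"z":-0.3,"ax":0,"ay":0,"az":0,"grip":5},{"x":0,"y":11,"z":-0.3,"ax":0,"ay":0,"az":0,"grip":5},{"x":0,"y":11,"z":-0.3,"ax":0,"ay":0,"az":0,"grip":5}]'; python3 go.py;python3 -m jog '[{"x":0,"y":1,"z":0,"ax":0,"ay":0,"az":0,"grip":5},{"x":0,"y":1,"z":0,"ax":0,"ay":0,"az":0,"grip":5}]'; python3 go.py;
```

```text
clock: 10.65
eef_pos: [532.1, 215.8, 128.4]
tool_rot: [-1.571, 0.001, 0.288]
force: [0.9, -0.4, -0.2]
width: 11.8
t 10.65 pos [532.1 215.8 128.4] rot [-1.571e+00  9.000e-04  2.880e-01] F [ 0.85 -0.38 -0.23] T [ 0.04  0.05 -0.02] w 11.8 q [-0.19  0.64 -0.38  1.8   0.33  0.76 -0.46]
clock: 10.85
eef_pos: [532.5, 216.0, 127.9]
tool_rot: [-1.571, -0.0, 0.288]
force: [0.4, 0.1, -0.4]
width: 12.0
t 10.85 pos [532.5 216.  127.9] rot [-1.5708 -0.      0.288 ] F [ 0.36  0.15 -0.37] T [-0.01  0.04 -0.02] w 12.0 q [-0.19  0.64 -0.38  1.8   0.33  0.76 -0.46]
```

```bash
python3 -m jog '[{"x":0,"y":1,"z":0,"ax":0,"ay":0,"az":0,"grip":5},{"x":0,"y":1,"z":0,"ax":0,"ay":0,"az":0,"grip":5}]'; python3 -m jog '[{"x":0,"y":1,"z":0,"ax":0,"ay":0,"az":0,"grip":5},{"x":0,"y":1,"z":0,"ax":0,"ay":0,"az":0,"grip":5}]'; python3 go.py
```

```text
clock: 11.05
eef_pos: [532.5, 216.0, 126.9]
tool_rot: [-1.571, -0.0, 0.288]
force: [0.0, -0.0, -0.6]
width: 12.1
clock: 11.25
eef_pos: [532.4, 215.9, 125.8]
tool_rot: [-1.571, 0.0, 0.288]
force: [0.1, 0.0, -0.1]
width: 11.8
t 11.25 pos [532.4 215.9 125.8] rot [-1.5708e+00  1.0000e-04  2.8790e-01] F [ 0.11  0.02 -0.13] T [0.01 0.02 0.02] w 11.8 q [-0.19  0.65 -0.38  1.8   0.33  0.76 -0.46]
```

```bash
python3 -m jog '[{"x":0,"y":1,"z":0,"ax":0,"ay":0,"az":0,"grip":5},{"x":0,"y":1,"z":0,"ax":0,"ay":0,"az":0,"grip":5}]'; python3 go.py
```

```text
clock: 11.45
eef_pos: [532.7, 216.2, 125.5]
tool_rot: [-1.571, -0.001, 0.288]
force: [-0.2, 0.4, 3.8]
width: 12.5
t 11.45 pos [532.7 216.2 125.5] rot [-1.5708e+00 -8.0000e-04  2.8800e-01] F [-0.24  0.43  3.82] T [-0.08  0.22  0.05] w 12.5 q [-0.19  0.65 -0.38  1.8   0.33  0.75 -0.46]
```

Contact came at TCP 125.5, so the cap origin is about 102.6, which is the lug tops. I'll sweep clockwise under light pressure to feel for the gap.

```bash
python3 -m jog '[{"x":0,"y":0,"z":0,"ax":0,"ay":0.05,"az":0,"grip":5},{"x":0,"y":0,"z":0,"ax":0,"ay":0.1,"az":0,"grip":5},{"x":0,"y":0,"z":0,"ax":0,"ay":0.1,"az":0,"grip":5}]'; python3 go.py
```

```text
clock: 11.75
eef_pos: [533.2, 216.1, 125.6]
tool_rot: [-1.571, -0.002, 0.188]
force: [1.2, 0.1, 4.8]
width: 11.8
t 11.75 pos [533.2 216.1 125.6] rot [-1.5709 -0.0017  0.1877] F [1.23 0.07 4.76] T [-0.21 -0.02 -0.01] w 11.8 q [-0.21  0.64 -0.35  1.8   0.31  0.75 -0.54]
```

```bash
python3 -m jog '[{"x":0,"y":0,"z":0,"ax":0,"ay":0.05,"az":0,"grip":5},{"x":0,"y":0,"z":0,"ax":0,"ay":0.1,"az":0,"grip":5},{"x":0,"y":0,"z":0,"ax":0,"ay":0.1,"az":0,"grip":5}]'; python3 go.py
```

```text
clock: 12.05
eef_pos: [533.3, 216.1, 125.6]
tool_rot: [-1.571, -0.002, 0.089]
force: [1.2, -0.5, 5.0]
width: 12.0
t 12.05 pos [533.3 216.1 125.6] rot [-1.5707 -0.0018  0.0887] F [ 1.24 -0.52  4.98] T [-0.21 -0.13 -0.  ] w 12.0 q [-0.22  0.64 -0.33  1.81  0.29  0.74 -0.61]
```

```bash
python3 -m jog '[{"x":0,"y":0,"z":0,"ax":0,"ay":0.05,"az":0,"grip":5},{"x":0,"y":0,"z":0,"ax":0,"ay":0.1,"az":0,"grip":5},{"x":0,"y":0,"z":0,"ax":0,"ay":0.1,"az":0,"grip":5}]'; python3 go.py
```

```text
clock: 12.35
eef_pos: [533.2, 216.1, 125.6]
tool_rot: [-1.571, -0.002, -0.011]
force: [1.2, -0.7, 6.1]
width: 11.6
t 12.35 pos [533.2 216.1 125.6] rot [-1.5705 -0.0016 -0.011 ] F [ 1.24 -0.68  6.14] T [-0.17 -0.03 -0.  ] w 11.6 q [-0.24  0.64 -0.3   1.81  0.26  0.74 -0.69]
```

```bash
python3 -m jog '[{"x":0,"y":-0.2,"z":0,"ax":0,"ay":0.05,"az":0,"grip":5},{"x":0,"y":-0.2,"z":0,"ax":0,"ay":0.1,"az":0,"grip":5},{"x":0,"y":-0.2,"z":0,"ax":0,"ay":0.1,"az":0,"grip":5}]'; python3 go.py
```

```text
clock: 12.65
eef_pos: [533.0, 216.1, 125.6]
tool_rot: [-1.571, -0.001, -0.111]
force: [1.4, -0.7, 4.9]
width: 11.8
t 12.65 pos [533.  216.1 125.6] rot [-1.5705e+00 -1.2000e-03 -1.1060e-01] F [ 1.45 -0.73  4.92] T [-0.21 -0.07 -0.04] w 11.8 q [-0.26  0.63 -0.27  1.81  0.24  0.73 -0.77]
```

```bash
python3 -m jog '[{"x":0,"y":0,"z":0,"ax":0,"ay":0.05,"az":0,"grip":5},{"x":0,"y":0,"z":0,"ax":0,"ay":0.1,"az":0,"grip":5},{"x":0,"y":0,"z":0,"ax":0,"ay":0.1,"az":0,"grip":5}]'; python3 go.py
```

```text
clock: 12.95
eef_pos: [533.0, 216.0, 125.6]
tool_rot: [-1.57, -0.001, -0.21]
force: [1.0, -0.8, 5.3]
width: 12.3
t 12.95 pos [533.  216.  125.6] rot [-1.5705e+00 -1.1000e-03 -2.1040e-01] F [ 1.02 -0.84  5.33] T [-0.17  0.   -0.05] w 12.3 q [-0.28  0.63 -0.24  1.81  0.21  0.73 -0.85]
```

```bash
python3 -m jog '[{"x":0,"y":0,"z":0,"ax":0,"ay":0.05,"az":0,"grip":5},{"x":0,"y":0,"z":0,"ax":0,"ay":0.1,"az":0,"grip":5},{"x":0,"y":0,"z":0,"ax":0,"ay":0.1,"az":0,"grip":5}]'; python3 go.py
```

```text
clock: 13.25
eef_pos: [532.9, 216.0, 125.5]
tool_rot: [-1.57, -0.001, -0.31]
force: [0.2, -0.8, 5.4]
width: 11.7
t 13.25 pos [532.9 216.  125.5] rot [-1.5705e+00 -9.0000e-04 -3.1040e-01] F [ 0.19 -0.76  5.39] T [-0.16 -0.02 -0.01] w 11.7 q [-0.3   0.63 -0.21  1.81  0.19  0.72 -0.92]
```

```bash
python3 -m jog '[{"x":0,"y":0,"z":0,"ax":0,"ay":0.05,"az":0,"grip":5},{"x":0,"y":0,"z":0,"ax":0,"ay":0.1,"az":0,"grip":5},{"x":0,"y":0,"z":0,"ax":0,"ay":0.1,"az":0,"grip":5}]'; python3 go.py
```

```text
clock: 13.55
eef_pos: [532.7, 216.2, 125.5]
tool_rot: [-1.57, -0.001, -0.41]
force: [-0.6, -0.2, 4.4]
width: 11.6
t 13.55 pos [532.7 216.2 125.5] rot [-1.5703e+00 -6.0000e-04 -4.1030e-01] F [-0.57 -0.22  4.43] T [-0.14  0.   -0.05] w 11.6 q [-0.32  0.63 -0.18  1.81  0.16  0.72 -1.  ]
```

```bash
python3 -m jog '[{"x":0,"y":0,"z":0,"ax":0,"ay":0.05,"az":0,"grip":5},{"x":0,"y":0,"z":0,"ax":0,"ay":0.1,"az":0,"grip":5},{"x":0,"y":0,"z":0,"ax":0,"ay":0.1,"az":0,"grip":5}]'; python3 go.py
```

```text
clock: 13.85
eef_pos: [532.6, 216.2, 125.3]
tool_rot: [-1.57, -0.0, -0.51]
force: [1.0, 0.9, 4.5]
width: 12.1
t 13.85 pos [532.6 216.2 125.3] rot [-1.5703e+00 -3.0000e-04 -5.0990e-01] F [0.96 0.9  4.51] T [-0.04 -0.05 -0.03] w 12.1 q [-0.33  0.62 -0.16  1.81  0.14  0.72 -1.07]
```

```bash
python3 -m jog '[{"x":0,"y":0,"z":0,"ax":0,"ay":0.05,"az":0,"grip":5},{"x":0,"y":0,"z":0,"ax":0,"ay":0.05,"az":0,"grip":5}]'; python3 go.py
```

```text
clock: 14.05
eef_pos: [532.5, 216.2, 125.1]
tool_rot: [-1.571, -0.0, -0.56]
force: [-0.1, 0.6, 2.8]
width: 11.8
t 14.05 pos [532.5 216.2 125.1] rot [-1.5706e+00 -1.0000e-04 -5.5970e-01] F [-0.05  0.57  2.84] T [ 0.04 -0.08  0.01] w 11.8 q [-0.34  0.62 -0.14  1.81  0.13  0.72 -1.11]
```

```bash
python3 -m jog '[{"x":0,"y":0,"z":0,"ax":0,"ay":0.05,"az":0,"grip":5},{"x":0,"y":0,"z":0,"ax":0,"ay":0.05,"az":0,"grip":5}]'; python3 go.py
```

```text
clock: 14.25
eef_pos: [531.8, 215.8, 124.6]
tool_rot: [-1.572, 0.001, -0.61]
force: [-1.0, 0.4, 0.8]
width: 11.8
t 14.25 pos [531.8 215.8 124.6] rot [-1.572e+00  8.000e-04 -6.097e-01] F [-0.96  0.38  0.83] T [ 0.03 -0.    0.02] w 11.8 q [-0.35  0.62 -0.13  1.81  0.11  0.72 -1.15]
```

```bash
python3 -m jog '[{"x":0,"y":0,"z":0,"ax":0,"ay":0.05,"az":0,"grip":5},{"x":0,"y":0,"z":0,"ax":0,"ay":0.05,"az":0,"grip":5}]'; python3 go.py
```

```text
clock: 14.45
eef_pos: [531.8, 215.8, 124.6]
tool_rot: [-1.572, 0.001, -0.66]
force: [-0.7, 0.2, -0.1]
width: 12.1
t 14.45 pos [531.8 215.8 124.6] rot [-1.5721e+00  7.0000e-04 -6.5970e-01] F [-0.73  0.24 -0.05] T [-0.09  0.02 -0.02] w 12.1 q [-0.36  0.62 -0.11  1.81  0.1   0.71 -1.19]
```

The cap dropped at yaw of about -0.58, where the force fell from 5 N to 0 and z fell 1 mm. I'll turn 0.1 more to the gap centre, then press down in steps.

```bash
python3 -m jog '[{"x":0,"y":0,"z":0,"ax":0,"ay":0.05,"az":0,"grip":5},{"x":0,"y":0,"z":0,"ax":0,"ay":0.1,"az":0,"grip":5},{"x":0,"y":1,"z":0,"ax":0,"ay":0.1,"az":0,"grip":5},{"x":0,"y":2,"z":0,"ax":0,"ay":0.1,"az":0,"grip":5},{"x":0,"y":2,"z":0,"ax":0,"ay":0.1,"az":0,"grip":5}]'; python3 go.py
```

```text
clock: 14.95
eef_pos: [532.1, 215.9, 123.0]
tool_rot: [-1.571, 0.0, -0.76]
force: [-0.4, -0.1, 2.3]
width: 11.9
t 14.95 pos [532.1 215.9 123. ] rot [-1.5715e+00  4.0000e-04 -7.6030e-01] F [-0.39 -0.08  2.25] T [-0.13  0.32 -0.02] w 11.9 q [-0.38  0.62 -0.08  1.81  0.08  0.71 -1.27]
```

```bash
python3 -m jog '[{"x":0,"y":1,"z":0,"ax":0,"ay":0,"az":0,"grip":5},{"x":0,"y":2,"z":0,"ax":0,"ay":0,"az":0,"grip":5},{"x":0,"y":2,"z":0,"ax":0,"ay":0,"az":0,"grip":5}]'; python3 go.py
```

```text
clock: 15.25
eef_pos: [532.2, 215.9, 121.1]
tool_rot: [-1.571, 0.0, -0.762]
force: [-2.4, -1.6, 3.9]
width: 11.7
t 15.25 pos [532.2 215.9 121.1] rot [-1.5713e+00  2.0000e-04 -7.6170e-01] F [-2.41 -1.6   3.86] T [-0.17  0.56  0.01] w 11.7 q [-0.38  0.63 -0.08  1.81  0.08  0.7  -1.27]
```

```bash
python3 -m jog '[{"x":0,"y":1,"z":-0.4,"ax":0,"ay":0,"az":0,"grip":5},{"x":0,"y":2,"z":-0.4,"ax":0,"ay":0,"az":0,"grip":5},{"x":0,"y":3,"z":-0.4,"ax":0,"ay":0,"az":0,"grip":5},{"x":0,"y":3,"z":-0.4,"ax":0,"ay":0,"az":0,"grip":5}]'; python3 go.py
```

```text
clock: 15.65
eef_pos: [532.2, 215.9, 118.4]
tool_rot: [-1.57, -0.0, -0.762]
force: [-2.6, 0.2, 6.5]
width: 11.8
t 15.65 pos [532.2 215.9 118.4] rot [-1.5704 -0.     -0.7619] F [-2.64  0.17  6.47] T [-0.11  0.6  -0.01] w 11.8 q [-0.38  0.63 -0.08  1.82  0.08  0.7  -1.27]
```

```bash
python3 -m jog '[{"x":0,"y":1,"z":0,"ax":0,"ay":0,"az":0,"grip":5},{"x":0,"y":2,"z":0,"ax":0,"ay":0,"az":0,"grip":5},{"x":0,"y":2,"z":0,"ax":0,"ay":0,"az":0,"grip":5}]'; python3 go.py
```

```text
clock: 15.95
eef_pos: [532.3, 215.9, 116.6]
tool_rot: [-1.57, -0.0, -0.762]
force: [-3.1, -1.1, 8.1]
width: 12.2
t 15.95 pos [532.3 215.9 116.6] rot [-1.5703e+00 -1.0000e-04 -7.6190e-01] F [-3.06 -1.1   8.14] T [-0.23  0.67 -0.01] w 12.2 q [-0.38  0.63 -0.08  1.82  0.08  0.69 -1.27]
```

```bash
python3 -m jog '[{"x":-0.4,"y":1,"z":-0.4,"ax":0,"ay":0,"az":0,"grip":5},{"x":-0.4,"y":2,"z":-0.4,"ax":0,"ay":0,"az":0,"grip":5},{"x":-0.4,"y":3,"z":-0.4,"ax":0,"ay":0,"az":0,"grip":5},{"x":-0.4,"y":3,"z":-0.4,"ax":0,"ay":0,"az":0,"grip":5}]'; python3 go.py
```

```text
clock: 16.35
eef_pos: [532.3, 215.9, 114.1]
tool_rot: [-1.569, -0.001, -0.762]
force: [-2.1, -0.9, 10.4]
width: 12.3
t 16.35 pos [532.3 215.9 114.1] rot [-1.5693e+00 -8.0000e-04 -7.6200e-01] F [-2.06 -0.87 10.4 ] T [-0.2   0.68 -0.03] w 12.3 q [-0.38  0.64 -0.08  1.82  0.08  0.68 -1.27]
```

```bash
python3 -m jog '[{"x":0,"y":0.3,"z":0,"ax":0,"ay":0.06,"az":0,"grip":5},{"x":0,"y":0.3,"z":0,"ax":0,"ay":0.12,"az":0,"grip":5},{"x":0,"y":0.3,"z":0,"ax":0,"ay":0.18,"az":0,"grip":5},{"x":0,"y":0.3,"z":0,"ax":0,"ay":0.18,"az":0,"grip":5}]'; python3 go.py
```

```text
clock: 16.75
eef_pos: [533.1, 216.2, 114.2]
tool_rot: [-1.567, -0.001, -0.943]
force: [-1.0, -0.9, 10.2]
width: 12.1
t 16.75 pos [533.1 216.2 114.2] rot [-1.5674e+00 -1.1000e-03 -9.4330e-01] F [-0.96 -0.93 10.22] T [-0.18  0.31 -0.03] w 12.1 q [-0.42  0.64 -0.03  1.82  0.03  0.68 -1.4 ]
```

```bash
python3 -m jog '[{"x":0,"y":0,"z":0,"ax":0,"ay":0.06,"az":0,"grip":5},{"x":0,"y":0,"z":0,"ax":0,"ay":0.12,"az":0,"grip":5},{"x":0,"y":0,"z":0,"ax":0,"ay":0.12,"az":0,"grip":5}]'; python3 go.py
```

```text
clock: 17.05
eef_pos: [533.4, 216.3, 114.3]
tool_rot: [-1.567, -0.001, -1.063]
force: [-1.1, 0.1, 11.0]
width: 12.2
t 17.05 pos [533.4 216.3 114.3] rot [-1.5667e+00 -8.0000e-04 -1.0633e+00] F [-1.14  0.12 10.99] T [-0.11  0.32 -0.05] w 12.2 q [-0.44  0.64  0.01  1.82 -0.    0.68 -1.49]
```

```bash
python3 -m jog '[{"x":0,"y":0.4,"z":0,"ax":0,"ay":0.06,"az":0,"grip":5},{"x":0,"y":0.4,"z":0,"ax":0,"ay":0.12,"az":0,"grip":5},{"x":0,"y":0.4,"z":0,"ax":0,"ay":0.18,"az":0,"grip":5},{"x":0,"y":0.4,"z":0,"ax":0,"ay":0.18,"az":0,"grip":5}]'; python3 go.py
```

```text
clock: 17.45
eef_pos: [533.2, 216.0, 113.8]
tool_rot: [-1.567, -0.0, -1.243]
force: [-1.6, -0.7, 11.5]
width: 11.9
t 17.45 pos [533.2 216.  113.8] rot [-1.5672e+00 -3.0000e-04 -1.2433e+00] F [-1.64 -0.67 11.55] T [-0.25  0.36  0.04] w 11.9 q [-0.47  0.64  0.06  1.82 -0.05  0.68 -1.63]
```

```bash
python3 -m jog '[{"x":0,"y":0,"z":0,"ax":0,"ay":0.06,"az":0,"grip":5},{"x":0,"y":0,"z":0,"ax":0,"ay":0.12,"az":0,"grip":5},{"x":0,"y":0,"z":0,"ax":0,"ay":0.12,"az":0,"grip":5}]'; python3 go.py
```

```text
clock: 17.75
eef_pos: [533.2, 216.0, 113.8]
tool_rot: [-1.567, 0.0, -1.363]
force: [-1.5, -1.6, 11.6]
width: 11.7
t 17.75 pos [533.2 216.  113.8] rot [-1.5672e+00  2.0000e-04 -1.3633e+00] F [-1.49 -1.58 11.57] T [-0.22  0.42 -0.04] w 11.7 q [-0.49  0.64  0.09  1.82 -0.09  0.68 -1.72]
```

```bash
python3 -m jog '[{"x":0,"y":0,"z":0,"ax":0,"ay":0.05,"az":0,"grip":5},{"x":0,"y":0,"z":0,"ax":0,"ay":0.1,"az":0,"grip":5},{"x":0,"y":0,"z":0,"ax":0,"ay":0.1,"az":0,"grip":5}]'; python3 go.py
```

```text
clock: 18.05
eef_pos: [533.2, 216.0, 113.8]
tool_rot: [-1.567, 0.001, -1.463]
force: [-1.6, -2.0, 11.3]
width: 11.8
t 18.05 pos [533.2 216.  113.8] rot [-1.5673e+00  5.0000e-04 -1.4630e+00] F [-1.56 -1.97 11.25] T [-0.2   0.38 -0.  ] w 11.8 q [-0.51  0.64  0.12  1.83 -0.11  0.68 -1.79]
```

```bash
python3 -m jog '[{"x":0,"y":0,"z":0,"ax":0,"ay":0.03,"az":0,"grip":5},{"x":0,"y":0,"z":0,"ax":0,"ay":0.06,"az":0,"grip":5},{"x":0,"y":0,"z":0,"ax":0,"ay":0.06,"az":0,"grip":5}]'; python3 go.py
```

```text
clock: 18.35
eef_pos: [533.0, 215.9, 113.8]
tool_rot: [-1.568, 0.001, -1.523]
force: [-1.4, -1.1, 11.2]
width: 11.9
t 18.35 pos [533.  215.9 113.8] rot [-1.5677e+00  7.0000e-04 -1.5225e+00] F [-1.38 -1.09 11.16] T [-0.22  0.47 -0.02] w 11.9 q [-0.52  0.64  0.14  1.83 -0.13  0.68 -1.83]
```

```bash
python3 -m jog '[{"x":0,"y":0,"z":0,"ax":0,"ay":0.04,"az":0,"grip":5},{"x":0,"y":0,"z":0,"ax":0,"ay":0.04,"az":0,"grip":5}]'; python3 go.py
```

```text
clock: 18.55
eef_pos: [532.9, 215.9, 113.8]
tool_rot: [-1.568, 0.001, -1.563]
force: [-2.4, -1.5, 12.0]
width: 11.5
t 18.55 pos [532.9 215.9 113.8] rot [-1.5680e+00  9.0000e-04 -1.5627e+00] F [-2.39 -1.47 12.01] T [-0.16  0.51  0.04] w 11.5 q [-0.53  0.64  0.15  1.83 -0.14  0.68 -1.86]
```

```bash
python3 -m jog '[{"x":0,"y":0,"z":0,"ax":0,"ay":0.03,"az":0,"grip":5},{"x":0,"y":0,"z":0,"ax":0,"ay":0.03,"az":0,"grip":5}]'; python3 go.py
```

```text
clock: 18.75
eef_pos: [532.6, 216.0, 113.7]
tool_rot: [-1.569, 0.001, -1.592]
force: [-2.9, -0.6, 11.5]
width: 11.9
t 18.75 pos [532.6 216.  113.7] rot [-1.5685e+00  9.0000e-04 -1.5922e+00] F [-2.93 -0.59 11.51] T [-0.13  0.64  0.12] w 11.9 q [-0.54  0.64  0.16  1.83 -0.15  0.68 -1.89]
```

```bash
python3 -m jog '[{"x":0,"y":0,"z":0,"ax":0,"ay":0.03,"az":0,"grip":5},{"x":0,"y":0,"z":0,"ax":0,"ay":0.03,"az":0,"grip":5}]'; python3 go.py
```

```text
clock: 18.95
eef_pos: [532.2, 216.2, 113.7]
tool_rot: [-1.569, 0.001, -1.622]
force: [-2.7, -0.2, 11.5]
width: 12.0
t 18.95 pos [532.2 216.2 113.7] rot [-1.5692e+00  1.0000e-03 -1.6218e+00] F [-2.67 -0.19 11.46] T [-0.12  0.78  0.12] w 12.0 q [-0.54  0.64  0.17  1.83 -0.16  0.68 -1.91]
```

```bash
python3 -m jog '[{"x":0,"y":0,"z":0,"ax":0,"ay":0.02,"az":0,"grip":5},{"x":0,"y":0,"z":0,"ax":0,"ay":0.02,"az":0,"grip":5}]'; python3 go.py; python3 - <<'E'
from h import *
im=cam("scene"); 
c=im["color"][:,:,::-1][125:185,295:375]; cv2.imwrite("pics/b8.png",cv2.resize((np.clip(c.astype(float)/130,0,1)**.6*255).astype(np.uint8),(800,600),interpolation=cv2.INTER_CUBIC))
E
```

```text
clock: 19.15
eef_pos: [532.1, 216.3, 113.7]
tool_rot: [-1.57, 0.001, -1.641]
force: [-3.9, -0.1, 12.2]
width: 11.8
t 19.15 pos [532.1 216.3 113.7] rot [-1.5695e+00  1.1000e-03 -1.6411e+00] F [-3.88 -0.13 12.21] T [-0.04  0.8   0.28] w 11.8 q [-0.54  0.64  0.17  1.83 -0.16  0.68 -1.92]
```

View pics/b8.png

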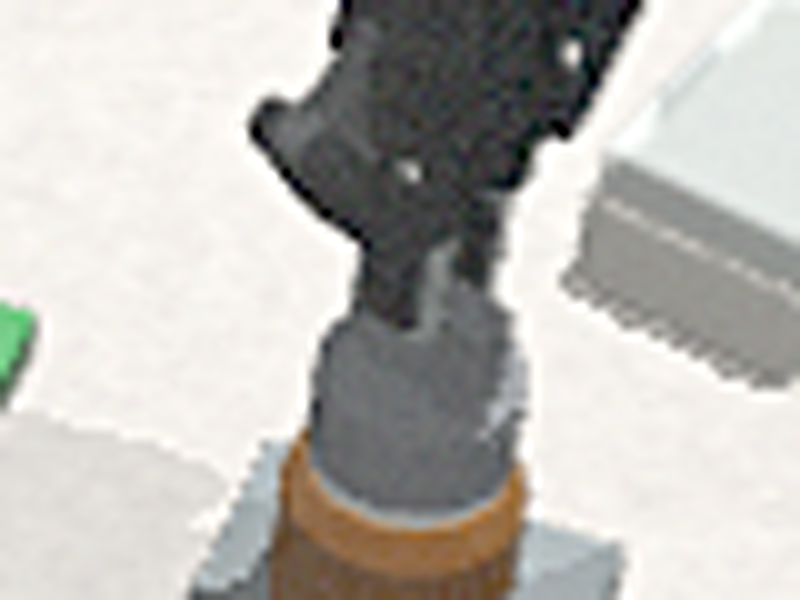

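The cap reached the stop, with torque up to 0.28 N m at yaw -1.64. I'll ease the torque and let it rise.

```bash
python3 -m jog '[{"x":0,"y":-1,"z":0,"ax":0,"ay":-0.02,"az":0,"grip":5},{"x":0,"y":-2,"z":0,"ax":0,"ay":-0.02,"az":0,"grip":5},{"x":0,"y":-3,"z":0,"ax":0,"ay":-0.02,"az":0,"grip":5},{"x":0,"y":-4,"z":0,"ax":0,"ay":-0.02,"az":0,"grip":5},{"x":0,"y":-4,"z":0,"ax":0,"ay":-0.02,"az":0,"grip":5}]'; python3 go.py
```

```text
clock: 19.7
eef_pos: [532.0, 216.4, 117.1]
tool_rot: [-1.57, 0.001, -1.621]
force: [-1.5, -0.4, 7.0]
width: 12.2
t 19.7 pos [532.  216.4 117.1] rot [-1.5697e+00  1.1000e-03 -1.6212e+00] F [-1.5  -0.42  7.05] T [0.14 0.58 0.1 ] w 12.2 q [-0.54  0.64  0.17  1.82 -0.16  0.69 -1.91]
```

```bash
python3 -m jog '[{"x":0,"y":-0.8,"z":0,"ax":0,"ay":0,"az":0,"grip":5},{"x":0,"y":-0.8,"z":0,"ax":0,"ay":0,"az":0,"grip":5}]'; python3 go.py
```

```text
clock: 19.9
eef_pos: [532.0, 216.4, 117.8]
tool_rot: [-1.57, 0.001, -1.621]
force: [-1.8, -0.4, 6.5]
width: 12.3
t 19.9 pos [532.  216.4 117.8] rot [-1.5697e+00  1.1000e-03 -1.6212e+00] F [-1.79 -0.44  6.49] T [0.1  0.56 0.07] w 12.3 q [-0.54  0.64  0.17  1.82 -0.16  0.69 -1.91]
```

```bash
python3 -m jog '[{"x":0,"y":-0.8,"z":0,"ax":0,"ay":0,"az":0,"grip":5},{"x":0,"y":-0.8,"z":0,"ax":0,"ay":0,"az":0,"grip":5}]'; python3 go.py
```

```text
clock: 20.1
eef_pos: [532.0, 216.3, 118.1]
tool_rot: [-1.57, 0.001, -1.621]
force: [-0.9, 1.6, 2.8]
width: 11.6
t 20.1 pos [532.  216.3 118.1] rot [-1.5699e+00  9.0000e-04 -1.6215e+00] F [-0.9   1.6   2.77] T [0.35 0.3  0.05] w 11.6 q [-0.54  0.64  0.17  1.82 -0.16  0.69 -1.91]
```

```bash
python3 -m jog '[{"x":0,"y":-0.5,"z":0,"ax":0,"ay":0,"az":0,"grip":5},{"x":0,"y":-0.5,"z":0,"ax":0,"ay":0,"az":0,"grip":5}]'; python3 go.py
```

```text
clock: 20.3
eef_pos: [531.9, 216.3, 118.1]
tool_rot: [-1.57, 0.001, -1.622]
force: [1.3, 1.9, -1.2]
width: 11.7
t 20.3 pos [531.9 216.3 118.1] rot [-1.5703e+00  6.0000e-04 -1.6216e+00] F [ 1.3   1.92 -1.15] T [ 0.68 -0.07  0.05] w 11.7 q [-0.54  0.64  0.17  1.82 -0.16  0.69 -1.91]
```

The rise stopped at -9.4 mm and the seal force is carried by the teeth, so the cap is locked. Opening and leaving.

```bash
python3 -m jog '[{"x":0,"y":0,"z":0,"ax":0,"ay":0,"az":0,"grip":18},{"x":0,"y":0,"z":0,"ax":0,"ay":0,"az":0,"grip":26},{"x":0,"y":0,"z":0,"ax":0,"ay":0,"az":0,"grip":30},{"x":0,"y":0,"z":0,"ax":0,"ay":0,"az":0,"grip":30}]'; python3 go.py
```

```text
clock: 20.7
eef_pos: [531.7, 215.3, 118.6]
tool_rot: [-1.571, -0.0, -1.622]
force: [-0.4, -0.0, 0.6]
width: 29.8
t 20.7 pos [531.7 215.3 118.6] rot [-1.5706e+00 -3.0000e-04 -1.6224e+00] F [-0.44 -0.02  0.57] T [-0.01 -0.    0.03] w 29.8 q [-0.54  0.64  0.17  1.82 -0.16  0.69 -1.91]
```

```bash
python3 -m jog '[{"x":0,"y":-8,"z":0,"ax":0,"ay":0,"az":0,"grip":30},{"x":0,"y":-20,"z":0,"ax":0,"ay":0,"az":0,"grip":30},{"x":0,"y":-45,"z":0,"ax":0,"ay":0,"az":0,"grip":30},{"x":0,"y":-85,"z":0,"ax":0,"ay":0,"az":0,"grip":30},{"x":0,"y":-120,"z":0,"ax":0,"ay":0,"az":0,"grip":30}]'; python3 go.py;  python3 - <<'E'
from h import *
im=cam("scene"); st=read_state()
cv2.imwrite("pics/c1full.png",im["color"][:,:,::-1])
c=im["color"][:,:,::-1][125:185,295:375]; cv2.imwrite("pics/c1.png",cv2.resize((np.clip(c.astype(float)/130,0,1)**.6*255).astype(np.uint8),(800,600),interpolation=cv2.INTER_CUBIC))
print(proj(im,[[532.3,216.8,95.5+57.5],[532.3,216.8,95.5+27],[532.3,216.8,95.5]]))
E
```

```text
clock: 21.2
eef_pos: [531.9, 215.6, 241.2]
tool_rot: [-1.57, 0.0, -1.622]
force: [1.2, -0.6, -0.1]
width: 29.9
t 21.2 pos [531.9 215.6 241.2] rot [-1.5695e+00  4.0000e-04 -1.6223e+00] F [ 1.17 -0.62 -0.1 ] T [ 0.02 -0.03  0.01] w 29.9 q [-0.57  0.49  0.21  1.7  -0.12  0.97 -1.94]
[[338.25245392 151.48870414]
 [336.99128549 160.03066957]
 [335.92235704 167.26384011]]
```

View pics/c1.png

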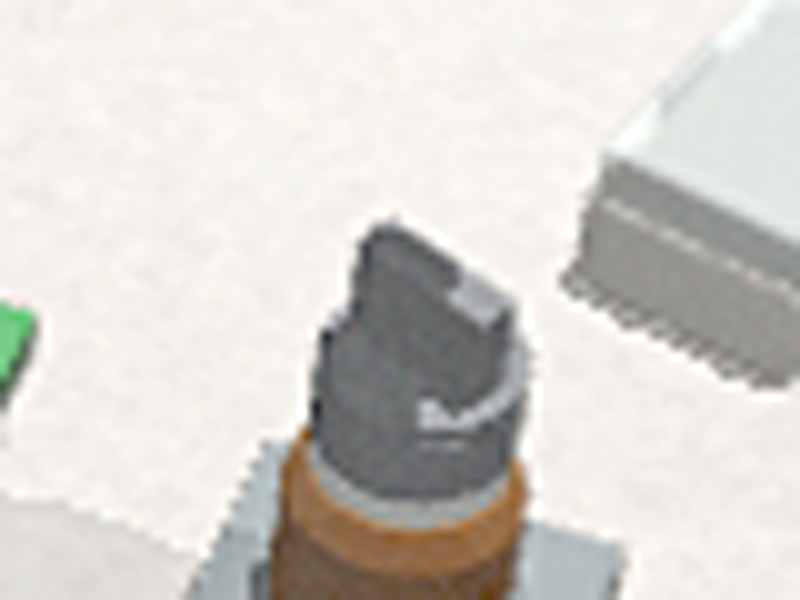

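View pics/c1full.png

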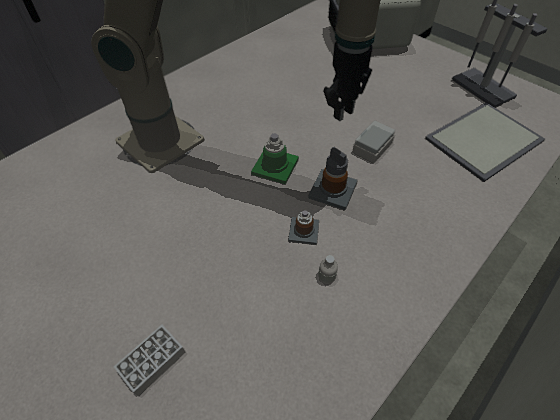

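```bash
python3 -m jog '[{"x":0,"y":0,"z":0,"ax":0,"ay":0,"az":0,"grip":30},{"x":0,"y":0,"z":0,"ax":0,"ay":0,"az":0,"grip":30},{"x":0,"y":0,"z":0,"ax":0,"ay":0,"az":0,"grip":30}]'; python3 - <<'E'
from h import *
import pickle
im=cam("scene"); o=pickle.load(open("scene0.pkl","rb"))["color"].astype(int)
d=np.abs(im["color"].astype(int)-o).mean(2)
for n,(u,v) in dict(rack=(150,358),bottle=(328,270),box=(375,140),small=(304,227)).items(): print(n,d[v-12:v+12,u-12:u+12].mean().round(1))
p=cv2.imread("pics/c1full.png")[:,:,::-1].astype(int); print("cap since release",np.abs(im["color"].astype(int)-p).mean(2)[148:175,325:350].mean())
print(finish_job())
E
```

```text
clock: 21.55
eef_pos: [530.7, 215.4, 237.6]
tool_rot: [-1.573, -0.001, -1.622]
force: [0.4, 0.2, -0.5]
width: 30.1
rack 3.9
bottle 3.6
box 3.9
small 3.9
cap since release 1.348148148148148
the job is handed in; nothing more can be done
None
```

The cap is on the large amber jar, locked and let go, and I handed the job in at about 21.6 s.

- **Gap:** I felt for the gap by sweeping clockwise at about 5 N. The cap dropped in at tool yaw of about -0.58 rad.
- **Press and turn:** I pressed the cap to about -13.7 mm at no more than about 12 N, then turned it clockwise to the stop. That was about 0.85 rad past the gap centre, with the torque rising to 0.28 N m.
- **Lock:** The cap sprang up and stopped at about -9.4 mm, against a nominal -9.5 mm. There the teeth took over the seal force, so I let go and pulled clear.

**Last checks:** In the scene picture the bar's top sat where the locked height predicts, within about 0.2 pixels. The cap did not move after I let go. The tube rack, reagent bottle, tip box and small jar all looked unchanged.

**What disagreed:**
- **First grasp:** it closed on nothing, because the fingertips turned out to be about 26 mm higher above the reported TCP than the description says. I regripped lower by feel, and took the cap's heights from the TCP reading with the cap gripped on the table (22.9 mm).
- **Bar width:** it read about 12 mm instead of 14 mm.
- **Top camera:** it was blocked by the arm during the closing, so only the scene camera confirms the final state.

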